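# Clamp a plug gauge in its V stand with the thumbscrew

### The job

Lay the double-ended plug gauge in the two V notches of the clamping stand, handle midway in the notches, either way round, and let go of it. Swing the strap round by its pin, clockwise seen from above, to its stop so that its nose is over the handle, then turn the knurled thumbscrew clockwise until it seats and the resistance rises: stop there, do not force it, and let go. Leave the ring gauge, the cap and the pitch comb where they are.

Things in the scene. Friction and masses are not known exactly. Their poses are not given: they have to be found in the camera images.
- gauge_center (a point): Middle of the handle of the plug gauge (loose, 0.3 to 0.48 kg, dark blued steel), on its axis, 11 mm above the shelf. Handle: eight-sided bar 90 mm long in x, 22 mm across flats, narrow bright band at its middle; round 18 mm ends stand out 26 mm at +x, 14 mm at -x. Two flats stand upright, for the fingers. As it lies, its lower 45 degree flats fit the V notches.
- cradle (a point): On the fixed stand, where gauge_center shall come: on the level axis (x) of two open-topped 90 degree V notches, 45 mm above the shelf. Notches: 10 mm thick, centred 31 mm either side of this point in x, flaring to 40 mm wide at 49 mm above the shelf; 52 mm of free room between them. Stand plate 150 (x) by 170 mm, 12 mm thick. The thumbscrew's axis is at x = 0, y = -85 mm here.
- plug_gauge: The plug gauge described at gauge_center; this origin lies on the underside of its handle's middle.
- strap (a joint): Swing of the clamp strap about the thumbscrew's axis, rad: 0 when it points along -x of the cradle frame (parked beside the notches), growing clockwise from above to a hard stop at 1.571, where it points along +y, its nose over the gauge's middle. Light friction (0.05 N m); stays where it is left.
- strap_pin (a point): Half-way up the upright round pin (10 mm in diameter, 18 mm tall) on the strap's end, 85 mm from the swing axis: push or pinch it to swing the strap, a dark steel bar 24 mm wide, 12 mm thick. The strap's top is 9 mm below this point. Strap, nose and thumbscrew sink together, 1.6 mm per rad of screw_turn.
- nose: Round foot, 16 mm in diameter, under the strap's end below the pin, 8 mm tall, that bears on the gauge's handle; with the thumbscrew as at the start it passes 3 mm or more above the handle. This origin lies on the swing axis, level with the strap's underside.
- screw_turn (a joint): Turn of the thumbscrew's thread, rad, growing clockwise from above; starts between 0.3 and 1.5, turns with an even 0.08 N m of friction, stays where it is left, and seats against a firm stop at 3.7.
- screw_twist (a joint): How far the thumbscrew's head is wound up ahead of its thread, rad (clockwise positive), 1 N m per rad: about 0.08 while it turns freely, growing as soon as the thread has seated, back to 0 when let go. Above 0.9 the screw has been forced.
- screw_head (a point): Centre of the thumbscrew's knurled round steel head, on its upright axis: 30 mm in diameter, 30 mm tall, a thin dark line across its top, which is about 133 mm above the shelf at screw_turn 0. The strap's top lies 22 mm below the head's underside; the pin on it is 18 mm tall. Sinks 1.6 mm per rad of clockwise turn.
- ring_gauge: Bystander: chrome steel ring, 62 mm outside, 40 mm bore, 18 mm tall, lying flat; origin at the centre of its underside.
- thread_cap: Bystander: yellow plastic cap, 54 mm in diameter, 34 mm tall; origin at the centre of its underside.
- pitch_comb: Bystander: flat brass comb 90 mm long in x, about 20 mm wide, 8 mm thick; origin at the centre of its underside.
Mind the look-alikes: they are no part of the job. What is shaped like the part that bears cradle but red is not meant.

How it is judged:
By the outcome, as a careful person would: the job done as asked, in the order asked, and still so for the second after the job is handed in, with the robot touching nothing.
It also fails if it takes over 72 s, if anything falls off the work surface, if the arm or the gripper's body presses on something with over 40 N, if the wrist force passes 120 N, or if a joint passes its speed limit or range.

### The arm

A 6-joint arm with a two-finger parallel gripper is mounted at the origin on the work surface. World frame = base frame: x ahead of the robot, y to its left, z up, the work surface at z = 0. Lengths are in m, angles in rad, forces in N, time in s.
With the tool pointing down it reaches from about 0.4 to 0.825 m from the base axis. Payload 7 kg.
Tool frame: the origin (TCP) lies at the very end of the fingers, on their centre line; the grasp point (between the pads) lies 19 mm behind it (grip_depth is the distance from the TCP to the grasp point, in m); z points along the fingers, y is the direction in which the jaws open and shut (so a half turn about z gives the same grasp; the last joint's range is limited). The gripper opens to 88 mm and grips with 3 to 60 N. Pads are 19 mm wide; open, the fingers measure 130 mm over their backs; the gripper's body (78 mm by 193 mm) begins 47 mm behind the grasp point.
Start: joints at [1.577, 0.359, 0.012, 0, -1.224, -0.288], TCP at [0.188, 0.648, 0.227] pointing down, gripper open.
Joint ranges: [-3.07, 3.07], [-1.43, 2.12], [-1.02, 1.25], [-3.03, 1.67], [-3.05, -0], [-3.03, 3.03]. Speed limits (rad/s): [2.39, 2.39, 3.01, 3.14, 3.14, 3.14].

### API

Orientations are given as [roll, pitch, yaw] about the fixed x, y, z axes, in that order (R = Rz(yaw) Ry(pitch) Rx(roll)).
In Python, from station import get_state, grab_frame, get_calibration, job_done, grip_depth gives the robot as it stands. The module is installed in compiled form; this text tells all that it offers.
- The arm moves only by the shell command python3 -m crank 'ROWS' [FORCE]. ROWS is JSON, a list of rows, each an object with "turn": the turn, a rotation vector about the tool's x, y, z each as a share of 2 pi rad, from -1 to 1, a list of three; "slide": the shift along the tool's x, y, z each as a share of 0.5 m, from -1 to 1, a list of three; "fingers": the opening, from -1 (shut) to 1 (fully open). A call has 1 to 5 rows; each row is the pose to reach, as a shift and turn from the pose commanded when the call began, along the tool's axes at that moment, turning the shorter way round; what a row does not reach only later rows make up. A row lasts 1/12 s, in which the tool goes at most 41.7 mm and 7.16 degrees, less where a joint would pass 70% of its speed; a pose out of reach is approached as far as the arm can. A call with a number of a shift or a turn outside -1 to 1 is refused whole. A call with a gripper value outside its range is refused whole. The fingers move at their own pace and stop on an object; FORCE is the grip in N (left out, the last holds). Time passes only in rows, so rows that repeat a pose let the fingers close. It gives the time, the measured TCP pose, the force and the opening at its end, in the units of the state.
- get_state(): the state, without advancing time (a new reading comes with each control period).
- grab_frame(name): name is "side" or "top"; returns the picture (400x640x3 uint8, red, green, blue); there is no depth.
- get_calibration(name): a dict with "K" (3x3 intrinsics, pixels), "dist" ([k1, k2, p1, p2, k3] as OpenCV has them; the pictures are not rectified), "pose" (4x4, takes a point from camera to world coordinates). Camera axes: x right, y up, looking along -z (the intrinsics and any distortion apply to the point x, -y, -z); pixel columns grow to the right and rows downward; lengths in m; the calibration is good to about 2 mm. A picture is of the moment at which its call begins. get_calibration takes no time and is no camera call.
- job_done(): hands the job in, once; it reports no verdict.
The state is a dict: "t": time; "q": joint angles; "qd": joint speeds; "joint_efforts": joint torques, N m; "eef_pos": TCP position; "ee_rot": TCP orientation; "force": force on the tool from outside, world axes, zero at the start; "moment": the same for the moment, N m; "width": finger opening in m.
Only numpy, scipy, OpenCV 4.12 (cv2) and the standard library are available. Lean on these libraries where they do the work, as an engineer would, in place of code of your own. Each camera call takes 0.05 s, during which the arm holds its last target.

## Working session

There is one attempt and no reset: what is moved stays moved. The work goes in short steps, Python scripts to look and compute and a shell command to move; the robot and the scene stay as the last step left them, time stands still between calls to the robot, and variables do not carry over. Pictures are saved under pics/ and viewed, and the job is handed in when it is done.

```bash
mkdir -p pics; cat > h.py <<'E'
import numpy as np, cv2, json
from station import *
from scipy.spatial.transform import Rotation as R
def save(name,fn):
    im=grab_frame(name); cv2.imwrite(f'pics/{fn}.png',cv2.cvtColor(im,cv2.COLOR_RGB2BGR)); return im
def ray(name,uv):
    c=get_calibration(name); K=np.array(c['K'],float); d=np.array(c['dist'],float); P=np.array(c['pose'])
    p=cv2.undistortPoints(np.array([[uv]],float),K,d)[0,0]
    v=P[:3,:3]@np.array([p[0],-p[1],-1.]); return P[:3,3],v
def onz(name,uv,z):
    o,v=ray(name,uv); return o+v*(z-o[2])/v[2]
def proj(name,X):
    c=get_calibration(name); K=np.array(c['K'],float); d=np.array(c['dist'],float); P=np.array(c['pose'])
    q=P[:3,:3].T@(np.array(X)-P[:3,3]); q=np.array([q[0],-q[1],-q[2]])
    return cv2.projectPoints(q[None],np.zeros(3),np.zeros(3),K,d)[0][0,0]
def tri(uva,uvb,a='side',b='top'):
    o1,v1=ray(a,uva);o2,v2=ray(b,uvb)
    s=np.linalg.lstsq(np.c_[v1,-v2],o2-o1,rcond=None)[0]
    p,q=o1+v1*s[0],o2+v2*s[1]; return (p+q)/2,np.linalg.norm(p-q)
def st():
    s=get_state(); print({k:np.round(s[k],4).tolist() for k in ('t','q','eef_pos','ee_rot','force','moment','width')}); return s
def move(target,yaw=None):
    """slide/turn shares for target TCP pos & Rot"""
    s=get_state(); R0=R.from_euler('xyz',s['ee_rot']); d=R0.inv().apply(np.array(target)-s['eef_pos'])/0.5
    return d
E
python3 - <<'E'
from h import *
save('side','s0');save('top','t0');st();print(grip_depth)
for n in('side','top'):
    c=get_calibration(n);print(np.round(c['K'],1).tolist(),c['dist'],np.round(c['pose'],3).tolist())
E
```

```text
{'t': 0.1, 'q': [1.5771, 0.3593, 0.0112, -0.0003, -1.2241, -0.2881], 'eef_pos': [0.1876, 0.6479, 0.2257], 'ee_rot': [3.1401, -0.0002, -0.2819], 'force': [0.4754, -0.6747, -0.3453], 'moment': [-0.0396, 0.0052, 0.025], 'width': 0.0877}
0.0188
[[372.1, 0.0, 316.2], [0.0, 372.1, 202.7], [0.0, 0.0, 1.0]] [-0.04895264  0.          0.          0.          0.        ] [[-0.998, 0.047, -0.038, 0.564], [-0.058, -0.575, 0.816, 0.742], [0.017, 0.817, 0.577, 0.582], [0.0, 0.0, 0.0, 1.0]]
[[412.8, 0.0, 321.4], [0.0, 412.8, 197.4], [0.0, 0.0, 1.0]] [-0.00928972  0.          0.          0.          0.        ] [[-0.022, 0.989, -0.146, 0.425], [-1.0, -0.024, -0.009, 0.039], [-0.013, 0.146, 0.989, 1.27], [0.0, 0.0, 0.0, 1.0]]
```

View pics/s0.png

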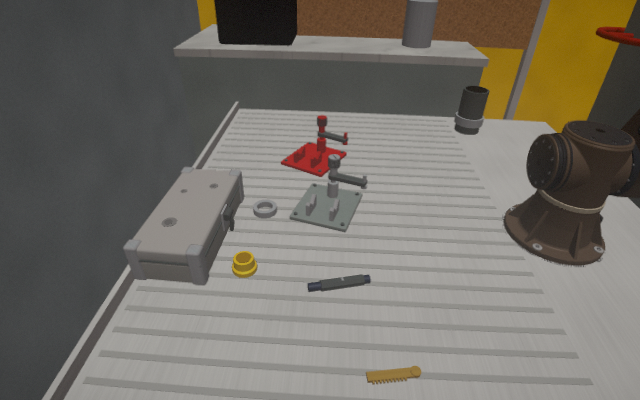

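View pics/t0.png

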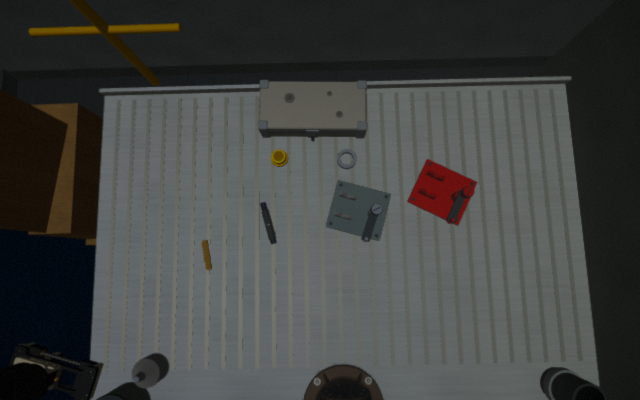

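```bash
python3 - <<'E'
import cv2
s=cv2.imread('pics/s0.png');t=cv2.imread('pics/t0.png')
cv2.imwrite('pics/s0z.png',cv2.resize(s[145:235,280:380],None,fx=6,fy=6,interpolation=cv2.INTER_CUBIC))
cv2.imwrite('pics/s0g.png',cv2.resize(s[265:300,295:385],None,fx=8,fy=8,interpolation=cv2.INTER_CUBIC))
cv2.imwrite('pics/t0z.png',cv2.resize(t[175:250,250:400],None,fx=5,fy=5,interpolation=cv2.INTER_CUBIC))
E
```

```text
(no output)
```

View pics/s0z.png

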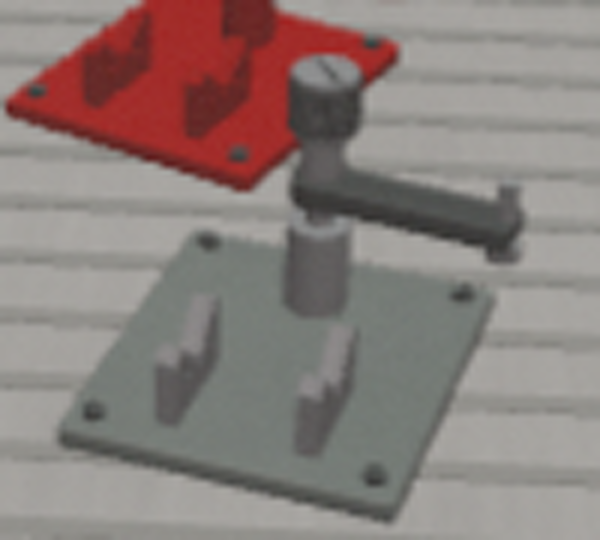

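View pics/s0g.png

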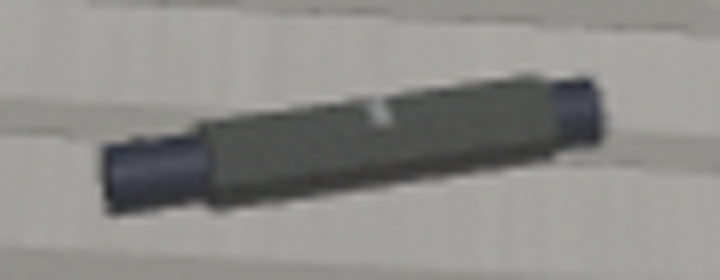

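View pics/t0z.png

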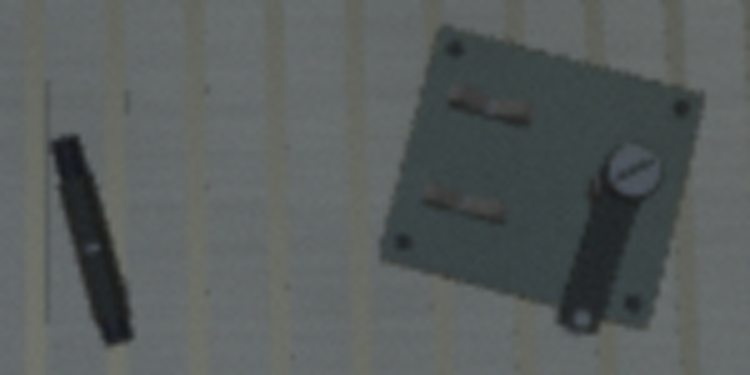

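```bash
cat > m.py <<'E'
from h import *
def z2p(o,f,uv): return (np.array(uv)+.5)/f-.5+np.array(o)
T=lambda *uv:z2p((250,175),5,uv); S=lambda *uv:z2p((280,145),6,uv); G=lambda *uv:z2p((295,265),8,uv)
E
python3 - <<'E'
from m import *
# gauge: dark mask in top & side
for n,roi in(('top',(190,255,255,285)),('side',(268,298,300,380))):
    im=cv2.imread(f'pics/{n[0]}0.png').astype(int); a,b,c,d=roi
    g=im[a:b,c:d].sum(2)/3; bg=np.median(g); m=(g<bg*0.62).astype(np.uint8)
    nn,l,stt,cc=cv2.connectedComponentsWithStats(m); k=1+np.argmax(stt[1:,4]); ys,xs=np.nonzero(l==k)
    p=np.c_[xs+c,ys+a].astype(float); mu=p.mean(0); u,s,vt=np.linalg.svd(p-mu,full_matrices=False); v=vt[0]; t=(p-mu)@v
    e=[mu+v*t.min(),mu+v*t.max()]; print(n,bg,len(p),mu,e)
    w=[onz(n,q,.011)[:2] for q in e]; d=w[0]-w[1]; print(np.round(w,4),np.linalg.norm(d),np.degrees(np.arctan2(d[1],d[0])))
print('band',onz('top',T(93,247),.022),onz('side',G(379,112),.022))
print('plate top', [np.round(onz('top',T(*c),.012)[:2],4).tolist() for c in((440,25),(705,93),(645,329),(381,262))])
print('plate side',[np.round(onz('side',S(*c),.012)[:2],4).tolist() for c in((190,232),(496,288),(392,515),(60,432))])
print('holes top',[np.round(onz('top',T(*c),.012)[:2],4).tolist() for c in((455,48),(681,107),(633,303),(403,242))])
print('holes side',[np.round(onz('side',S(*c),.012)[:2],4).tolist() for c in((208,240),(462,292),(375,474),(93,410))])
print('head',tri(S(325,72),T(634,171)),'pin',tri(S(510,190),T(582,318)))
E
```

```text
top 102.33333333333333 287 [267.87804878 222.58885017] [array([262.28140394, 201.92378838]), array([273.37818857, 242.89757654])]
[[0.6015 0.2337]
 [0.475  0.2001]] 0.13091229687351602 14.869137881009262
side 160.33333333333334 628 [338.50636943 282.82802548] [array([369.61930037, 278.35309983]), array([307.46674265, 287.2924079 ])]
[[0.4744 0.1974]
 [0.6013 0.2309]] 0.1312742512084051 -165.20268588677126
band [0.53193375 0.21408193 0.022     ] [0.53255167 0.21243643 0.022     ]
plate top [[0.6656, -0.0004], [0.6189, -0.1624], [0.4752, -0.1193], [0.5195, 0.0396]]
plate side [[0.6205, -0.1597], [0.4761, -0.1233], [0.5251, 0.0457], [0.6641, 0.0017]]
holes top [[0.6509, -0.0093], [0.6106, -0.1472], [0.491, -0.1127], [0.5314, 0.0259]]
holes side [[0.6115, -0.1533], [0.492, -0.1186], [0.532, 0.0197], [0.6519, -0.0148]]
head (array([ 0.55890993, -0.10195502,  0.13172188]), np.float64(0.0023443340763177854)) pin (array([ 0.47924763, -0.07358029,  0.09461845]), np.float64(0.0006492745327269056))
```

```bash
python3 - <<'E'
import cv2
s=cv2.imread('pics/s0.png');t=cv2.imread('pics/t0.png')
a=cv2.resize(s[190:225,300:345],None,fx=16,fy=16,interpolation=cv2.INTER_LANCZOS4)
b=cv2.convertScaleAbs(cv2.resize(t[185:225,325:390],None,fx=12,fy=12,interpolation=cv2.INTER_LANCZOS4),alpha=1.8)
cv2.imwrite('pics/s0n.png',a);cv2.imwrite('pics/t0n.png',b)
E
```

```text
(no output)
```

View pics/s0n.png

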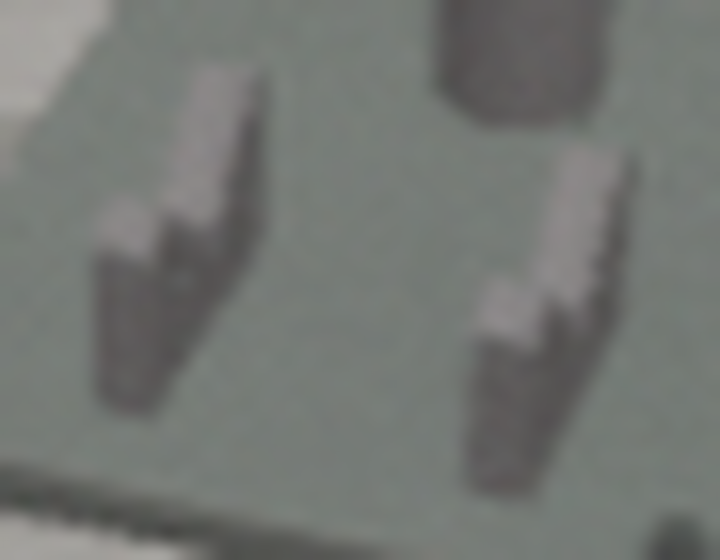

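View pics/t0n.png

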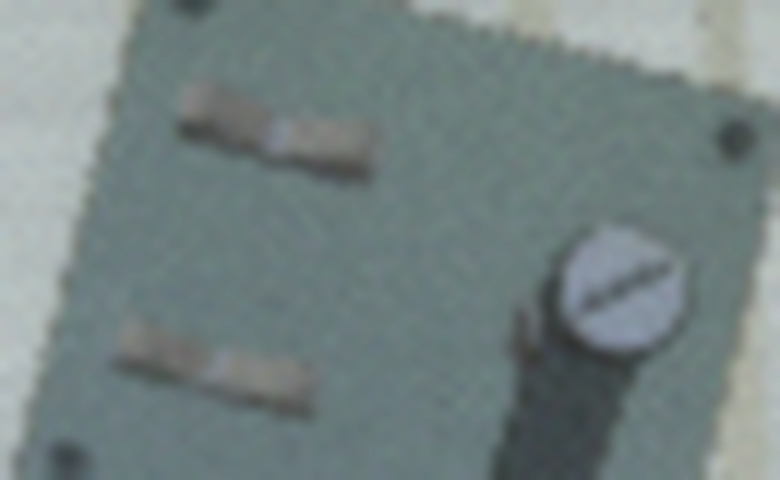

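```bash
python3 - <<'E'
from m import *
T=lambda *uv:z2p((325,185),12,uv); S=lambda *uv:z2p((300,190),16,uv)
def w(n,f,z,*ps): 
    a=np.array([onz(n,f(*p),z)[:2] for p in ps]); print(n,np.round(a,4).tolist(),np.round(a.mean(0),4)); 
w('top',T,.049,(186,104),(375,143),(122,342),(314,380))
w('top',T,.030,(285,137),(218,366))
w('side',S,.049,(228,68),(125,255),(598,150),(510,338))
w('top',T,.131,(624,290))
w('side',lambda u,v:z2p((280,145),6,(u,v)),.131,(326,72))
E
```

```text
top [[0.6169, -0.0054], [0.6059, -0.0522], [0.5576, 0.0122], [0.5471, -0.0351]] [ 0.5819 -0.0201]
top [[0.6108, -0.0309], [0.5531, -0.0122]] [ 0.5819 -0.0216]
side [[0.6069, -0.0511], [0.6194, 0.0016], [0.5472, -0.0328], [0.5598, 0.0183]] [ 0.5833 -0.016 ]
top [[0.5581, -0.1023]] [ 0.5581 -0.1023]
side [[0.5596, -0.1037]] [ 0.5596 -0.1037]
```

```bash
cat >> h.py <<'E'
def plan(pos,rot=None,Rm=None):
    """print slide and turn shares from the measured pose"""
    s=get_state(); R0=R.from_euler('xyz',s['ee_rot']); d=R0.inv().apply(np.array(pos)-s['eef_pos'])
    Rt=Rm if Rm is not None else (R.from_euler('xyz',rot) if rot is not None else R0)
    rv=(R0.inv()*Rt).as_rotvec()
    print('slide',np.round(d/.5,4).tolist(),'turn',np.round(rv/(2*np.pi),4).tolist(),'mm',np.round(d*1e3,1),'deg',np.round(np.degrees(rv),2),'rows',round(max(np.linalg.norm(d)/.0417,np.degrees(np.linalg.norm(rv))/7.16),1))
E
python3 -c "
from h import *
plan([.532,.2135,.13],[np.pi,0,.258])"
```

```text
slide [0.9032, 0.6427, 0.1926] turn [0.0002, 0.0, -0.0859] mm [451.6 321.4  96.3] deg [ 9.000e-02  1.000e-02 -3.093e+01] rows 13.5
```

```bash
python3 -m crank '[{"turn":[0,0,-0.086],"slide":[0.903,0.643,0.19],"fingers":1},{"turn":[0,0,-0.086],"slide":[0.903,0.643,0.19],"fingers":1},{"turn":[0,0,-0.086],"slide":[0.903,0.643,0.19],"fingers":1},{"turn":[0,0,-0.086],"slide":[0.903,0.643,0.19],"fingers":1},{"turn":[0,0,-0.086],"slide":[0.903,0.643,0.19],"fingers":1}]'; python3 -c "
from h import *
plan([.532,.2135,.13],[np.pi,0,.258])"
```

```text
t: 0.52
eef_pos: [0.3159, 0.4856, 0.1908]
ee_rot: [3.141, 0.0, 0.266]
force: [1.2, 0.7, 0.1]
width: 0.0882
slide [0.2738, 0.6387, 0.1217] turn [0.0001, 0.0, 0.0013] mm [136.9 319.4  60.8] deg [0.02 0.02 0.48] rows 8.5
```

```bash
python3 -m crank '[{"turn":[0,0,0],"slide":[0.274,0.639,0.12],"fingers":1},{"turn":[0,0,0],"slide":[0.274,0.639,0.12],"fingers":1},{"turn":[0,0,0],"slide":[0.274,0.639,0.12],"fingers":1},{"turn":[0,0,0],"slide":[0.274,0.639,0.12],"fingers":1},{"turn":[0,0,0],"slide":[0.274,0.639,0.12],"fingers":1}]'; python3 -c "
from h import *
plan([.532,.2135,.13],[np.pi,0,.258])"
```

```text
t: 0.93
eef_pos: [0.4424, 0.3238, 0.1556]
ee_rot: [-3.142, 0.0, 0.259]
force: [-0.0, 0.6, 0.7]
width: 0.0879
slide [0.1168, 0.2592, 0.0512] turn [-0.0, 0.0, 0.0001] mm [ 58.4 129.6  25.6] deg [-0.    0.01  0.05] rows 3.5
```

```bash
python3 -m crank '[{"turn":[0,0,0],"slide":[0.117,0.259,0.051],"fingers":1},{"turn":[0,0,0],"slide":[0.117,0.259,0.051],"fingers":1},{"turn":[0,0,0],"slide":[0.117,0.259,0.051],"fingers":1},{"turn":[0,0,0],"slide":[0.117,0.259,0.051],"fingers":1},{"turn":[0,0,0],"slide":[0.117,0.259,0.051],"fingers":1}]'; python3 -c "
from h import *
plan([.532,.2135,.13],[np.pi,0,.258]); save('side','s1');save('top','t1');st()"
```

```text
t: 1.35
eef_pos: [0.5326, 0.2118, 0.1288]
ee_rot: [3.14, 0.003, 0.254]
force: [0.4, -0.1, -0.5]
width: 0.0878
slide [-0.0002, -0.0036, -0.0024] turn [0.0002, 0.0004, -0.0006] mm [-0.1 -1.8 -1.2] deg [ 0.08  0.15 -0.21] rows 0.1
{'t': 1.45, 'q': [0.7246, 0.2754, -0.3458, -0.0001, -0.9508, 1.1025], 'eef_pos': [0.5315, 0.2144, 0.1298], 'ee_rot': [3.1411, 0.0012, 0.2562], 'force': [0.4009, -0.1381, 0.5987], 'moment': [-0.0138, 0.0294, -0.0535], 'width': 0.0876}
```

View pics/s1.png

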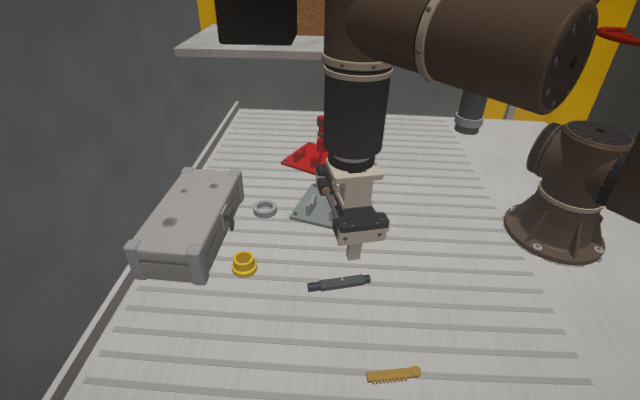

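View pics/t1.png

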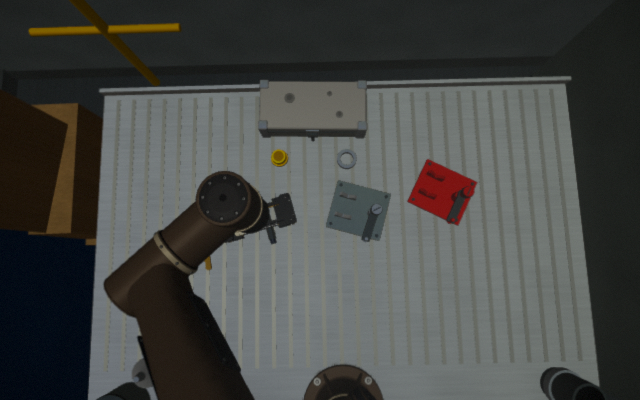

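```bash
python3 -m crank '[{"turn":[0,0,0],"slide":[0.0,0.0,0.15],"fingers":1},{"turn":[0,0,0],"slide":[0.0,0.0,0.19],"fingers":1},{"turn":[0,0,0],"slide":[0.0,0.0,0.2],"fingers":1},{"turn":[0,0,0],"slide":[0.0,0.0,0.2],"fingers":1}]'; python3 -c "
from h import *
for i in range(1): plan([.5322,.2135,.005],[np.pi,0,.258]); save('side','s2');st()
plan([.5322,.2135,.005],[np.pi,0,.258])
import cv2; a=cv2.imread('pics/s2.png'); cv2.imwrite('pics/s2z.png',cv2.resize(a[200:310,280:410],None,fx=5,fy=5))"
```

```text
t: 1.78
eef_pos: [0.5282, 0.2146, 0.0264]
ee_rot: [3.139, 0.007, 0.259]
force: [-1.0, -0.5, -0.3]
width: 0.0876
slide [0.0075, 0.004, 0.0428] turn [0.0004, 0.0011, 0.0002] mm [ 3.7  2.  21.4] deg [0.15 0.4  0.07] rows 0.5
{'t': 1.8333, 'q': [0.7283, 0.397, -0.4476, -0.0, -0.7303, 1.1026], 'eef_pos': [0.5298, 0.2156, 0.0289], 'ee_rot': [3.1398, 0.0037, 0.2601], 'force': [1.3894, 0.3723, 0.8305], 'moment': [-0.0599, 0.0012, -0.0416], 'width': 0.0876}
slide [0.0037, 0.0051, 0.0479] turn [0.0003, 0.0006, 0.0003] mm [ 1.8  2.6 23.9] deg [0.1  0.21 0.12] rows 0.6
```

View pics/s2z.png

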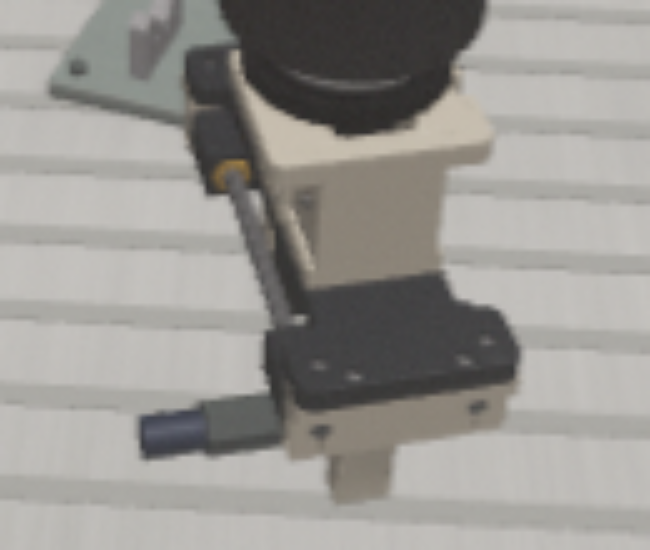

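```bash
python3 -m crank '[{"turn":[0,0,0],"slide":[0.003,0.003,0.03],"fingers":0.2},{"turn":[0,0,0],"slide":[0.003,0.003,0.046],"fingers":0.0},{"turn":[0,0,0],"slide":[0.003,0.003,0.046],"fingers":-0.2},{"turn":[0,0,0],"slide":[0.003,0.003,0.046],"fingers":-0.3}]' 30; python3 -c "
from h import *
st(); plan([.5322,.2135,.005],[np.pi,0,.258])"
```

```text
t: 2.17
eef_pos: [0.5335, 0.2151, 0.0085]
ee_rot: [-3.141, -0.001, 0.259]
force: [-0.4, 0.9, 0.2]
width: 0.0662
{'t': 2.1667, 'q': [0.7233, 0.4276, -0.4608, 0.0003, -0.6815, 1.1065], 'eef_pos': [0.5335, 0.2151, 0.0085], 'ee_rot': [-3.1413, -0.0009, 0.2592], 'force': [-0.3869, 0.9183, 0.2267], 'moment': [-0.0722, -0.059, 0.0138], 'width': 0.0662}
slide [-0.0033, 0.0024, 0.0069] turn [-0.0, -0.0001, 0.0002] mm [-1.6  1.2  3.5] deg [-0.02 -0.05  0.07] rows 0.1
```

```bash
python3 -m crank '[{"turn":[0,0,0],"slide":[-0.001,0.002,0.004],"fingers":-1},{"turn":[0,0,0],"slide":[-0.001,0.002,0.004],"fingers":-1},{"turn":[0,0,0],"slide":[-0.001,0.002,0.004],"fingers":-1},{"turn":[0,0,0],"slide":[-0.001,0.002,0.004],"fingers":-1},{"turn":[0,0,0],"slide":[-0.001,0.002,0.004],"fingers":-1}]' 30;python3 -m crank '[{"turn":[0,0,0],"slide":[0,0,0],"fingers":-1},{"turn":[0,0,0],"slide":[0,0,0],"fingers":-1},{"turn":[0,0,0],"slide":[0,0,0],"fingers":-1},{"turn":[0,0,0],"slide":[0,0,0],"fingers":-1},{"turn":[0,0,0],"slide":[0,0,0],"fingers":-1}]' 30; python3 -c "
from h import *
st(); plan([.5322,.2135,.005],[np.pi,0,.258])"
```

```text
t: 2.58
eef_pos: [0.5331, 0.2133, 0.0058]
ee_rot: [-3.141, -0.0, 0.258]
force: [-0.0, -0.1, 0.2]
width: 0.0331
t: 3.0
eef_pos: [0.5331, 0.2132, 0.0055]
ee_rot: [3.141, 0.0, 0.259]
force: [0.1, -1.9, 1.8]
width: 0.0219
{'t': 3.0, 'q': [0.7212, 0.4309, -0.4646, 0.0002, -0.6754, 1.108], 'eef_pos': [0.5331, 0.2132, 0.0055], 'ee_rot': [3.1414, 0.0, 0.2586], 'force': [0.1136, -1.8538, 1.7561], 'moment': [-0.6639, -0.0717, -0.0562], 'width': 0.0219}
slide [-0.0015, -0.0011, 0.0011] turn [0.0, 0.0, 0.0001] mm [-0.7 -0.5  0.5] deg [0.01 0.   0.03] rows 0.0
```

```bash
python3 -m crank '[{"turn":[0,0,0],"slide":[0,0,-0.08],"fingers":-1},{"turn":[0,0,0],"slide":[0,0,-0.16],"fingers":-1},{"turn":[0,0,0],"slide":[0,0,-0.24],"fingers":-1},{"turn":[0,0,0],"slide":[0,0,-0.31],"fingers":-1},{"turn":[0,0,0],"slide":[0,0,-0.31],"fingers":-1}]' 30; python3 -c "
from h import *
s=st(); plan([.57,.05,.17],[2.356,0,-.283])"
```

```text
t: 3.42
eef_pos: [0.5363, 0.2154, 0.1679]
ee_rot: [-3.138, -0.011, 0.26]
force: [1.5, 0.9, -2.5]
width: 0.022
{'t': 3.4167, 'q': [0.7214, 0.2392, -0.2993, 0.0021, -1.0212, 1.108], 'eef_pos': [0.5363, 0.2154, 0.1679], 'ee_rot': [-3.1382, -0.0108, 0.2597], 'force': [1.513, 0.94, -2.5373], 'moment': [0.1789, -0.4058, -0.0426], 'width': 0.022}
slide [-0.0198, 0.337, -0.0056] turn [-0.1229, -0.0354, 0.0813] mm [ -9.9 168.5  -2.8] deg [-44.23 -12.74  29.26] rows 7.6
```

```bash
python3 -m crank '[{"turn":[-0.123,-0.035,0.081],"slide":[-0.004,0.067,0],"fingers":-1},{"turn":[-0.123,-0.035,0.081],"slide":[-0.008,0.134,0],"fingers":-1},{"turn":[-0.123,-0.035,0.081],"slide":[-0.012,0.2,0],"fingers":-1},{"turn":[-0.123,-0.035,0.081],"slide":[-0.016,0.25,0],"fingers":-1},{"turn":[-0.123,-0.035,0.081],"slide":[-0.016,0.28,0],"fingers":-1}]' 30; python3 -c "
from h import *
s=st(); plan([.57,.05,.17],[2.356,0,-.283])"
```

```text
t: 3.83
eef_pos: [0.5605, 0.0738, 0.1604]
ee_rot: [2.614, 0.052, -0.103]
force: [-0.6, -0.2, -4.6]
width: 0.0216
{'t': 3.8333, 'q': [0.6937, 0.4097, -0.3268, 0.3406, -1.2768, 0.6153], 'eef_pos': [0.5605, 0.0738, 0.1604], 'ee_rot': [2.6142, 0.0523, -0.1026], 'force': [-0.5923, -0.2034, -4.6479], 'moment': [2.361, -0.3318, -0.0185], 'width': 0.0216}
slide [0.0227, 0.0496, 0.0053] turn [-0.0402, -0.011, 0.0279] mm [11.3 24.8  2.6] deg [-14.48  -3.95  10.04] rows 2.5
```

```bash
python3 -m crank '[{"turn":[-0.04,-0.011,0.028],"slide":[0.022,0.05,-0.01],"fingers":-1},{"turn":[-0.04,-0.011,0.028],"slide":[0.022,0.05,-0.01],"fingers":-1},{"turn":[-0.04,-0.011,0.028],"slide":[0.022,0.05,-0.01],"fingers":-1},{"turn":[-0.04,-0.011,0.028],"slide":[0.022,0.05,-0.01],"fingers":-1}]' 30; python3 -c "
from h import *
s=save('side','s3');save('top','t3');st(); plan([.5814,-.0245,.13],[2.356,0,-.283])"
```

```text
t: 4.17
eef_pos: [0.5707, 0.0562, 0.1728]
ee_rot: [2.356, 0.004, -0.281]
force: [0.6, 0.7, -4.5]
width: 0.0216
{'t': 4.2667, 'q': [0.6988, 0.5417, -0.2337, 0.4032, -1.4904, 0.4155], 'eef_pos': [0.5707, 0.056, 0.1747], 'ee_rot': [2.3617, 0.004, -0.2783], 'force': [-0.2473, -0.0086, -3.6238], 'moment': [3.1779, -0.9439, 0.0253], 'width': 0.0216}
slide [0.0651, 0.0433, 0.1681] turn [-0.0009, -0.0001, 0.001] mm [32.6 21.6 84.1] deg [-0.33 -0.03  0.35] rows 2.2
```

View pics/s3.png

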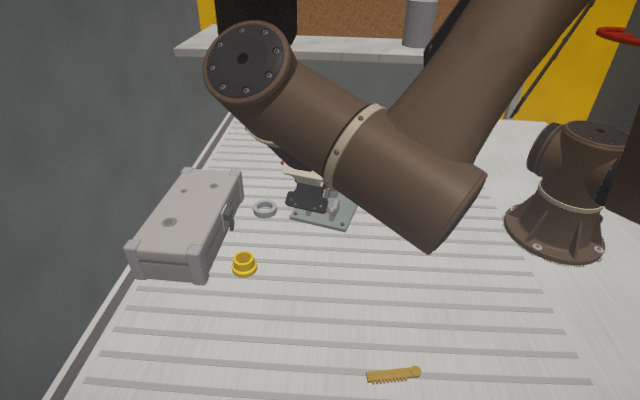

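View pics/t3.png

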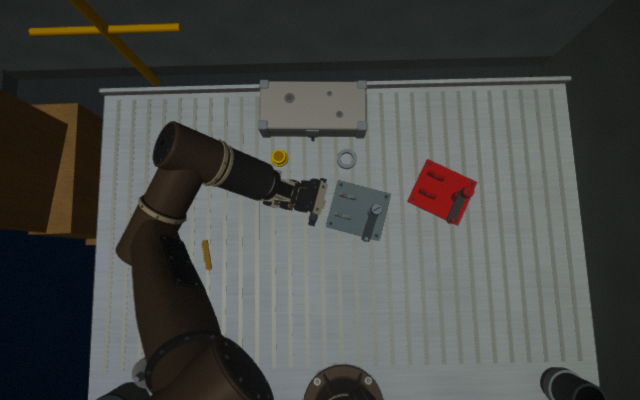

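```bash
python3 -m crank '[{"turn":[-0.001,0,0.001],"slide":[0.03,0.02,0.075],"fingers":-1},{"turn":[-0.001,0,0.001],"slide":[0.065,0.043,0.15],"fingers":-1},{"turn":[-0.001,0,0.001],"slide":[0.065,0.043,0.168],"fingers":-1},{"turn":[-0.001,0,0.001],"slide":[0.065,0.043,0.168],"fingers":-1}]' 30; python3 -c "
from h import *
s=save('side','s4');save('top','t4');st(); plan([.5814,-.0245,.07],[2.356,0,-.283])
for n in('side','top'): print(proj(n,[.5825,-.0208,.134]))"
```

```text
t: 4.6
eef_pos: [0.5794, -0.0281, 0.1307]
ee_rot: [2.356, -0.0, -0.287]
force: [-0.4, -0.6, -3.0]
width: 0.0217
{'t': 4.7, 'q': [0.5851, 0.5559, -0.3507, 0.489, -1.3428, 0.4176], 'eef_pos': [0.5816, -0.0253, 0.1326], 'ee_rot': [2.3575, -0.0035, -0.2842], 'force': [0.3845, -0.2728, -3.6567], 'moment': [3.2316, -0.9567, -0.0094], 'width': 0.0217}
slide [-0.0013, -0.0895, 0.0877] turn [-0.0002, -0.0003, -0.0005] mm [ -0.6 -44.7  43.8] deg [-0.09 -0.09 -0.19] rows 1.5
[323.68572194 171.59398219]
[346.92023285 200.54034857]
```

```bash
python3 -c "
import cv2
s=cv2.imread('pics/s4.png');t=cv2.imread('pics/t4.png')
cv2.imwrite('pics/s4z.png',cv2.resize(s[130:240,250:390],None,fx=5,fy=5,interpolation=cv2.INTER_CUBIC))
cv2.imwrite('pics/t4z.png',cv2.convertScaleAbs(cv2.resize(t[160:260,270:410],None,fx=5,fy=5,interpolation=cv2.INTER_CUBIC),alpha=1.7))"
```

```text
(no output)
```

View pics/s4z.png

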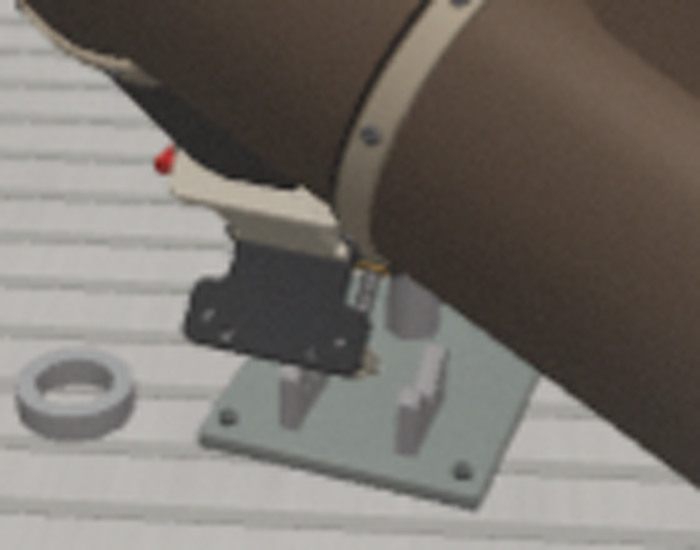

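View pics/t4z.png

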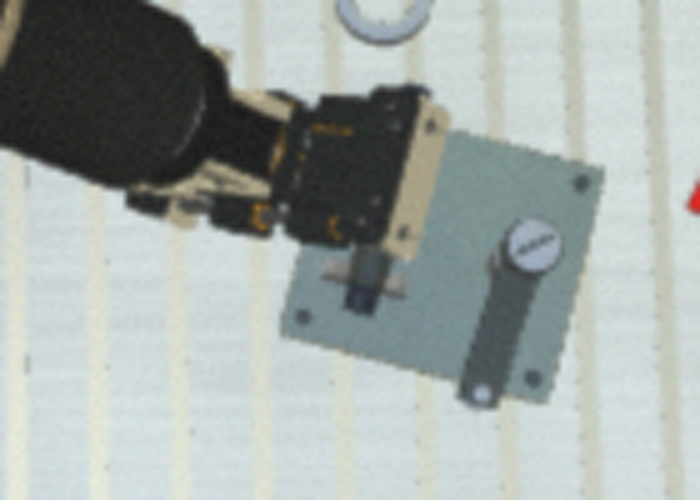

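```bash
python3 -c "
from h import *
c=np.array([.5826,-.0215,.1365]);x=np.array([.960,-.279,0])
for d in (-.059,-.045): print((proj('top',c+d*x)-[270,160]+.5)*5-.5)"
```

```text
[361.39789759 306.48404551]
[367.76350316 282.0029558 ]
```

```bash
python3 -m crank '[{"turn":[0,0,0],"slide":[-0.001,-0.045,0.044],"fingers":-1},{"turn":[0,0,0],"slide":[-0.001,-0.09,0.088],"fingers":-1},{"turn":[0,0,0],"slide":[-0.001,-0.112,0.11],"fingers":-1},{"turn":[0,0,0],"slide":[-0.001,-0.112,0.11],"fingers":-1}]' 30; python3 -c "
from h import *
st(); plan([.5814,-.0245,.041],[2.356,0,-.283])"
```

```text
t: 5.03
eef_pos: [0.5808, -0.0236, 0.0515]
ee_rot: [2.355, -0.001, -0.283]
force: [-0.0, -0.1, -4.1]
width: 0.0216
{'t': 5.0333, 'q': [0.5853, 0.6541, -0.4039, 0.5111, -1.2132, 0.3447], 'eef_pos': [0.5808, -0.0236, 0.0515], 'ee_rot': [2.3545, -0.0007, -0.2827], 'force': [-0.0378, -0.1108, -4.1247], 'moment': [3.1423, -0.8671, -0.0777], 'width': 0.0216}
slide [0.0017, -0.0139, 0.0157] turn [0.0002, -0.0001, -0.0] mm [ 0.9 -6.9  7.9] deg [ 0.08 -0.04 -0.02] rows 0.3
```

Creep down, checking force.

```bash
python3 -m crank '[{"turn":[0,0,0],"slide":[0,-0.004,0.005],"fingers":-1},{"turn":[0,0,0],"slide":[0.001,-0.007,0.008],"fingers":-1},{"turn":[0,0,0],"slide":[0.001,-0.01,0.011],"fingers":-1},{"turn":[0,0,0],"slide":[0.001,-0.01,0.011],"fingers":-1}]' 30; python3 -c "
from h import *
st(); plan([.5814,-.0245,.041],[2.356,0,-.283])"
```

```text
t: 5.37
eef_pos: [0.5826, -0.024, 0.0469]
ee_rot: [2.357, -0.004, -0.283]
force: [-0.2, 0.9, -3.5]
width: 0.0216
{'t': 5.3667, 'q': [0.5829, 0.6597, -0.4055, 0.5153, -1.2034, 0.3384], 'eef_pos': [0.5826, -0.024, 0.0469], 'ee_rot': [2.3568, -0.0043, -0.2835], 'force': [-0.2299, 0.9011, -3.4602], 'moment': [3.2595, -0.9316, 0.0053], 'width': 0.0216}
slide [-0.0021, -0.0072, 0.0094] turn [-0.0001, -0.0004, -0.0005] mm [-1.  -3.6  4.7] deg [-0.05 -0.16 -0.19] rows 0.1
```

```bash
python3 -m crank '[{"turn":[0,0,0],"slide":[0,-0.003,0.003],"fingers":-1},{"turn":[0,0,0],"slide":[0,-0.005,0.005],"fingers":-1},{"turn":[0,0,0],"slide":[0,-0.005,0.005],"fingers":-1}]' 30; python3 -c "
from h import *
st(); plan([.5814,-.0245,.041],[2.356,0,-.283])"
```

```text
t: 5.62
eef_pos: [0.5821, -0.025, 0.0434]
ee_rot: [2.354, -0.003, -0.284]
force: [-0.3, -1.7, 1.4]
width: 0.0213
{'t': 5.6167, 'q': [0.5822, 0.665, -0.4081, 0.5175, -1.1992, 0.3349], 'eef_pos': [0.5821, -0.025, 0.0434], 'ee_rot': [2.3541, -0.0035, -0.2838], 'force': [-0.2834, -1.7054, 1.3862], 'moment': [1.344, -0.5453, 0.1869], 'width': 0.0213}
slide [-0.0017, -0.0038, 0.003] turn [0.0003, -0.0003, -0.0005] mm [-0.8 -1.9  1.5] deg [ 0.11 -0.11 -0.17] rows 0.1
```

```bash
python3 -m crank '[{"turn":[0,0,0],"slide":[0,-0.001,0.001],"fingers":-1},{"turn":[0,0,0],"slide":[0,-0.002,0.002],"fingers":-1},{"turn":[0,0,0],"slide":[0,-0.002,0.002],"fingers":-1}]' 30; python3 -c "
from h import *
st(); save('side','s5');save('top','t5');st()"
```

```text
t: 5.87
eef_pos: [0.582, -0.0255, 0.0428]
ee_rot: [2.352, -0.003, -0.284]
force: [-1.0, -3.7, 7.0]
width: 0.0215
{'t': 5.8667, 'q': [0.5819, 0.6663, -0.4089, 0.5185, -1.1989, 0.3336], 'eef_pos': [0.582, -0.0255, 0.0428], 'ee_rot': [2.3524, -0.0035, -0.284], 'force': [-0.956, -3.6854, 7.0073], 'moment': [-0.3874, 0.012, 0.1784], 'width': 0.0215}
{'t': 5.9667, 'q': [0.5819, 0.6662, -0.4089, 0.5185, -1.1988, 0.3337], 'eef_pos': [0.5819, -0.0255, 0.0428], 'ee_rot': [2.3526, -0.0035, -0.2841], 'force': [0.0011, -3.4669, 6.9491], 'moment': [-0.3551, 0.0105, 0.1864], 'width': 0.0214}
```

```bash
python3 -c "
import cv2
s=cv2.imread('pics/s5.png');t=cv2.imread('pics/t5.png')
a=cv2.resize(s[180:240,270:370],None,fx=7,fy=7,interpolation=cv2.INTER_CUBIC)
cv2.imwrite('pics/s5z.png',a)
cv2.imwrite('pics/t5z.png',cv2.convertScaleAbs(cv2.resize(t[160:260,270:410],None,fx=5,fy=5,interpolation=cv2.INTER_CUBIC),alpha=1.7))"
```

```text
(no output)
```

View pics/s5z.png

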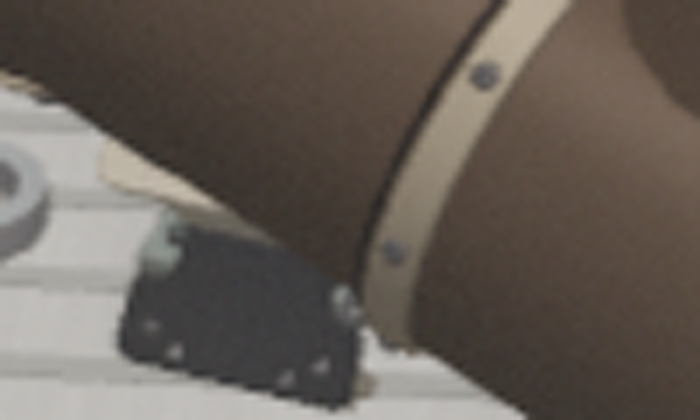

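View pics/t5z.png

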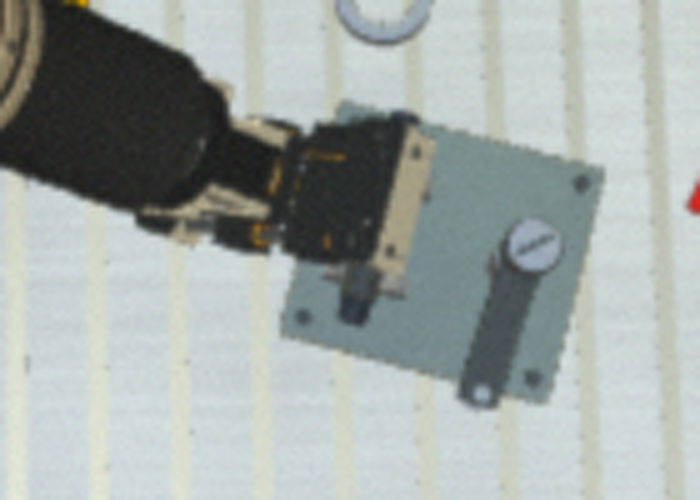

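```bash
python3 -c "
from h import *
c=np.array([.5825,-.0208,.045]);x=np.array([.960,-.279,0])
for d in (-.059,-.045): print((proj('top',c+d*x)-[270,160]+.5)*5-.5)"
python3 -m crank '[{"turn":[0,0,0],"slide":[0,0,0],"fingers":-0.4},{"turn":[0,0,0],"slide":[0,0,0],"fingers":-0.25},{"turn":[0,0,0],"slide":[0,0,0],"fingers":-0.25},{"turn":[0,0,0],"slide":[0,0,0],"fingers":-0.25}]'; python3 -c "
from h import *
st()"
```

```text
[354.6154627 320.457496 ]
[360.52272933 297.75883202]
t: 6.3
eef_pos: [0.5822, -0.0243, 0.041]
ee_rot: [2.356, -0.003, -0.284]
force: [-0.0, 0.2, -0.1]
width: 0.0324
{'t': 6.3, 'q': [0.5825, 0.6676, -0.4086, 0.5172, -1.195, 0.3336], 'eef_pos': [0.5822, -0.0243, 0.041], 'ee_rot': [2.3557, -0.0032, -0.2837], 'force': [-0.0304, 0.1812, -0.0871], 'moment': [2.3122, -0.638, -0.0514], 'width': 0.0324}
```

```bash
python3 -m crank '[{"turn":[0,0,0],"slide":[0,0,-0.03],"fingers":-0.25},{"turn":[0,0,0],"slide":[0,0,-0.08],"fingers":-0.25},{"turn":[0,0,0],"slide":[0,0,-0.16],"fingers":-0.25},{"turn":[0,0,0],"slide":[0,0,-0.24],"fingers":-0.25},{"turn":[0,0,0],"slide":[0,0,-0.32],"fingers":-0.25}]'; python3 -c "
from h import *
st();save('side','s6');save('top','t6')
import cv2
s=cv2.imread('pics/s6.png');t=cv2.imread('pics/t6.png')
cv2.imwrite('pics/s6z.png',cv2.resize(s[150:240,270:390],None,fx=6,fy=6,interpolation=cv2.INTER_CUBIC))
cv2.imwrite('pics/t6z.png',cv2.convertScaleAbs(cv2.resize(t[160:260,270:410],None,fx=5,fy=5,interpolation=cv2.INTER_CUBIC),alpha=1.7))"
```

```text
t: 6.72
eef_pos: [0.6134, 0.0854, 0.1554]
ee_rot: [2.355, -0.002, -0.284]
force: [1.0, 0.9, -0.4]
width: 0.0326
{'t': 6.7167, 'q': [0.693, 0.6351, -0.1162, 0.4094, -1.5166, 0.4201], 'eef_pos': [0.6134, 0.0854, 0.1554], 'ee_rot': [2.3552, -0.0024, -0.2839], 'force': [1.0469, 0.9042, -0.3678], 'moment': [2.3146, -0.8245, 0.2054], 'width': 0.0326}
```

View pics/s6z.png

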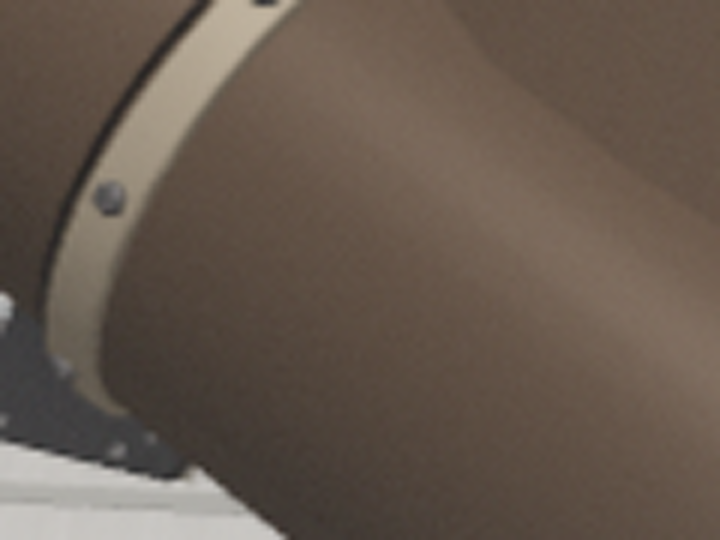

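View pics/t6z.png

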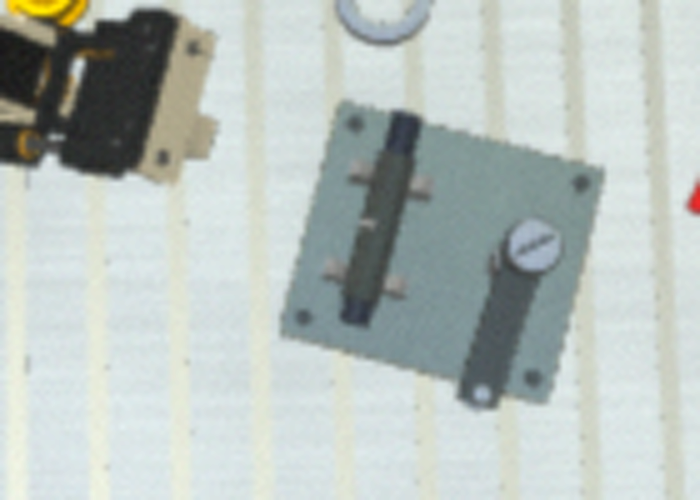

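```bash
python3 -c "
from h import *
f=lambda u,v:(np.array([u,v])+.5)/5-.5+[270,160]
b=onz('top',f(368,223),.056);print('band',b)
x=np.array([.960,-.279]);y=np.array([.279,.96]);c=np.array([.5825,-.0208])
print((b[:2]-c)@x,(b[:2]-c)@y)
e=[onz('top',f(*p),.045)[:2] for p in((407,113),(353,325))]; print(e,np.linalg.norm(e[0]-e[1]),((e[0]+e[1])/2-c)@x-.006,((e[0]+e[1])/2-c)@y)
for p in((390,180),(363,280)): print('notch',(onz('top',f(*p),.049)[:2]-c)@x)
"
```

```text
band [ 0.58260999 -0.01355971  0.056     ]
-0.0019144505532915613 0.006981363734908221
[array([ 0.6503061 , -0.03953929]), array([ 0.5231814 , -0.00330162])] 0.13218872438520637 -0.001752894638884916 0.0005883674782951608
notch 0.027505184991671566
notch -0.03475976259707356
```

```bash
python3 -c "
from h import *
f=lambda u,v:(np.array([u,v])+.5)/5-.5+[270,160]
print(onz('top',f(482,394),.096), onz('top',f(535,246),.131))
plan([.479,-.075,.15],[np.pi,0,-.283])"
```

```text
[ 0.47829891 -0.07338021  0.096     ] [ 0.55780353 -0.10249811  0.131     ]
slide [-0.1751, 0.2686, 0.2861] turn [0.1241, -0.0017, -0.0] mm [-87.5 134.3 143. ] deg [44.66 -0.61 -0.  ] rows 6.2
```

```bash
python3 -m crank '[{"turn":[0.124,-0.002,0],"slide":[-0.175,0.269,0.286],"fingers":0.0},{"turn":[0.124,-0.002,0],"slide":[-0.175,0.269,0.286],"fingers":0.0},{"turn":[0.124,-0.002,0],"slide":[-0.175,0.269,0.286],"fingers":0},{"turn":[0.124,-0.002,0],"slide":[-0.175,0.269,0.286],"fingers":0},{"turn":[0.124,-0.002,0],"slide":[-0.175,0.269,0.286],"fingers":0}]'; python3 -c "
from h import *
st();plan([.479,-.074,.15],[np.pi,0,-.283])"
```

```text
t: 7.23
eef_pos: [0.4775, -0.0752, 0.1482]
ee_rot: [2.985, 0.003, -0.287]
force: [0.5, -3.3, 0.5]
width: 0.0436
{'t': 7.2333, 'q': [0.3542, 0.137, -0.5528, 0.1484, -0.9823, 0.8415], 'eef_pos': [0.4775, -0.0752, 0.1482], 'ee_rot': [2.9854, 0.0029, -0.2866], 'force': [0.4831, -3.3087, 0.5392], 'moment': [0.128, -0.1631, 0.0139], 'width': 0.0436}
slide [0.0021, -0.0026, -0.0041] turn [0.0249, 0.0005, -0.0005] mm [ 1.1 -1.3 -2.1] deg [ 8.95  0.18 -0.19] rows 1.3
```

```bash
python3 -m crank '[{"turn":[0.025,0,0],"slide":[0.001,0,-0.001],"fingers":0.0},{"turn":[0.025,0,0],"slide":[0.001,0,-0.001],"fingers":0.0},{"turn":[0.025,0,0],"slide":[0.001,0,-0.001],"fingers":0},{"turn":[0.025,0,0],"slide":[0.001,0,-0.001],"fingers":0}]'; python3 -c "
from h import *
st();plan([.479,-.074,.084],[np.pi,0,-.283]);save('side','s7')
import cv2
s=cv2.imread('pics/s7.png')
cv2.imwrite('pics/s7z.png',cv2.resize(s[130:240,270:410],None,fx=5,fy=5,interpolation=cv2.INTER_CUBIC))
"
```

```text
t: 7.57
eef_pos: [0.4792, -0.0756, 0.1492]
ee_rot: [3.137, 0.005, -0.291]
force: [0.5, 0.2, 0.3]
width: 0.0438
{'t': 7.5667, 'q': [0.2512, 0.117, -0.503, 0.0019, -0.9571, 1.0277], 'eef_pos': [0.4792, -0.0756, 0.1492], 'ee_rot': [3.137, 0.0047, -0.2908], 'force': [0.5247, 0.186, 0.2602], 'moment': [0.0362, -0.0386, 0.0311], 'width': 0.0438}
slide [-0.0007, -0.0036, 0.1303] turn [0.0007, 0.0007, -0.0012] mm [-0.3 -1.8 65.2] deg [ 0.26  0.27 -0.45] rows 1.6
```

View pics/s7z.png

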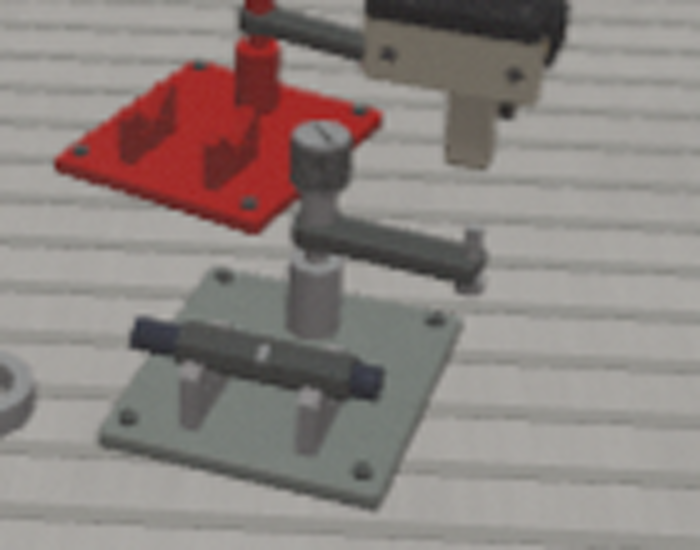

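```bash
python3 -c "
from h import *
f=lambda u,v:(np.array([u,v])+.5)/5-.5+[270,130]
x=np.array([.960,-.279]);y=np.array([.279,.96]);c=np.array([.5825,-.0208])
for n,p,z in(('band',(263,352),.0528),('endL',(133,331),.045),('endR',(383,382),.045),('notchfrontL',(192,372),.049),('nFR',(311,397),.049)):
  w=onz('side',f(*p),z)[:2]-c; print(n,w@x,w@y)
"
```

```text
band 0.0009332468163556715 0.001682583693101291
endL 0.07282362367087962 -0.003097529012388486
endR -0.059645581600798976 -0.00556022892842756
notchfrontL 0.02983407297324744 0.025379845684346022
nFR -0.03152445139130487 0.024425779605056857
```

```bash
python3 -m crank '[{"turn":[0,0,-0.001],"slide":[-0.001,-0.002,0.06],"fingers":0.0},{"turn":[0,0,-0.001],"slide":[-0.001,-0.002,0.11],"fingers":0.0},{"turn":[0,0,-0.001],"slide":[-0.001,-0.002,0.127],"fingers":0},{"turn":[0,0,-0.001],"slide":[-0.001,-0.002,0.127],"fingers":0}]' 5; python3 -c "
from h import *
st();plan([.479,-.074,.085],[np.pi,0,-.283]);save('side','s8')
import cv2
s=cv2.imread('pics/s8.png')
cv2.imwrite('pics/s8z.png',cv2.resize(s[130:240,270:410],None,fx=5,fy=5,interpolation=cv2.INTER_CUBIC))
"
```

```text
t: 7.95
eef_pos: [0.4769, -0.0732, 0.0826]
ee_rot: [3.133, 0.011, -0.28]
force: [-0.0, -0.2, -0.7]
width: 0.0439
{'t': 7.95, 'q': [0.2574, 0.2007, -0.5851, 0.0016, -0.7989, 1.032], 'eef_pos': [0.4769, -0.0732, 0.0826], 'ee_rot': [3.1335, 0.0114, -0.2804], 'force': [-0.009, -0.2391, -0.7142], 'moment': [-0.0046, 0.0422, 0.0064], 'width': 0.0439}
slide [0.0044, 0.0003, -0.0049] turn [0.0013, 0.0018, 0.0004] mm [ 2.2  0.2 -2.4] deg [0.46 0.65 0.15] rows 0.1
```

View pics/s8z.png

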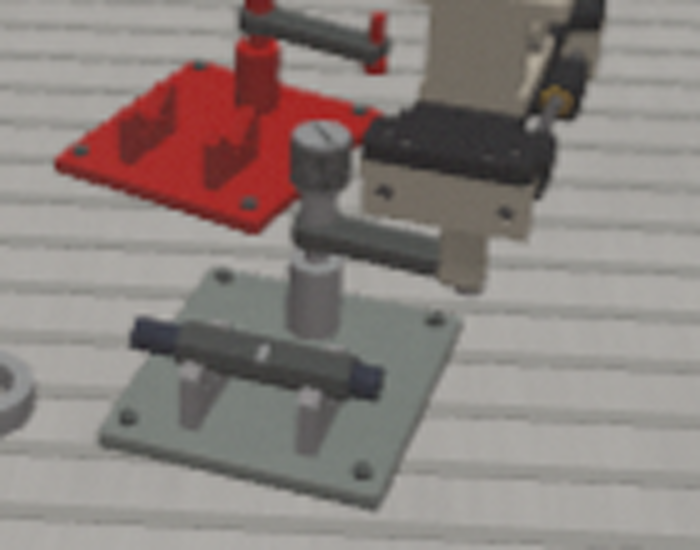

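Fingers straddle the pin. Close lightly.

```bash
python3 -m crank '[{"turn":[0,0,0],"slide":[0.003,0,-0.004],"fingers":-1},{"turn":[0,0,0],"slide":[0.003,0,-0.004],"fingers":-1},{"turn":[0,0,0],"slide":[0.003,0,-0.004],"fingers":-1},{"turn":[0,0,0],"slide":[0.003,0,-0.004],"fingers":-1},{"turn":[0,0,0],"slide":[0.003,0,-0.004],"fingers":-1}]' 6; python3 -m crank '[{"turn":[0,0,0],"slide":[0,0,0],"fingers":-1},{"turn":[0,0,0],"slide":[0,0,0],"fingers":-1},{"turn":[0,0,0],"slide":[0,0,0],"fingers":-1}]' 6;python3 -c "
from h import *
st()"
```

```text
t: 8.42
eef_pos: [0.4804, -0.0741, 0.0879]
ee_rot: [3.138, 0.005, -0.282]
force: [0.1, -0.6, 0.1]
width: 0.0161
t: 8.67
eef_pos: [0.4802, -0.0742, 0.0875]
ee_rot: [3.137, 0.005, -0.282]
force: [0.4, -0.9, 1.5]
width: 0.0094
{'t': 8.6667, 'q': [0.2532, 0.1952, -0.5774, 0.0012, -0.8049, 1.0346], 'eef_pos': [0.4802, -0.0742, 0.0875], 'ee_rot': [3.1374, 0.0053, -0.2822], 'force': [0.3602, -0.9447, 1.5306], 'moment': [-0.1126, 0.0224, 0.0574], 'width': 0.0094}
```

```bash
cat >> h.py <<'E'
def arc(C,n,step,dyaw=None):
    """rows for going clockwise about C by n*step deg from measured TCP"""
    s=get_state(); R0=R.from_euler('xyz',s['ee_rot']); p=np.array(s['eef_pos']); v=p-np.array([C[0],C[1],p[2]])
    print('radius',np.linalg.norm(v),'ang',np.degrees(np.arctan2(v[1],v[0])))
    for k in range(1,n+1):
        q=R.from_euler('z',-step*k,degrees=True).apply(v); d=R0.inv().apply(q-v)/.5
        print(np.round(d,4).tolist(), round(step*k/360,4))
E
python3 -c "
from h import *
arc([.5587,-.1027],5,7)"
```

```text
radius 0.083497561257696 ang 160.05780872004723
[0.0026, -0.0202, -0.0001] 0.0194
[0.0076, -0.04, -0.0002] 0.0389
[0.015, -0.059, -0.0003] 0.0583
[0.0247, -0.0769, -0.0005] 0.0778
[0.0364, -0.0936, -0.0006] 0.0972
```

```bash
python3 -m crank '[{"turn":[0,0,0.0194],"slide":[0.0026,-0.0202,0],"fingers":-1},{"turn":[0,0,0.0389],"slide":[0.0076,-0.04,0],"fingers":-1},{"turn":[0,0,0.0583],"slide":[0.015,-0.059,0],"fingers":-1},{"turn":[0,0,0.0778],"slide":[0.0247,-0.0769,0],"fingers":-1},{"turn":[0,0,0.0972],"slide":[0.0364,-0.0936,0],"fingers":-1}]' 6;python3 -c "
from h import *
st();save('top','t9');arc([.5587,-.1027],5,7)"
```

```text
t: 9.08
eef_pos: [0.5119, -0.0345, 0.0875]
ee_rot: [3.136, 0.0, -0.898]
force: [5.6, -8.9, -0.0]
width: 0.0094
{'t': 9.0833, 'q': [0.3173, 0.2359, -0.5216, 0.0025, -0.819, 0.3536], 'eef_pos': [0.5119, -0.0345, 0.0875], 'ee_rot': [3.1356, 0.0003, -0.8981], 'force': [5.5939, -8.9244, -0.0323], 'moment': [-3.2966, -1.9566, -0.0089], 'width': 0.0094}
radius 0.08250450087217934 ang 123.18875205055542
[0.0029, -0.0199, -0.0001] 0.0194
[0.0082, -0.0394, -0.0002] 0.0389
[0.0159, -0.058, -0.0003] 0.0583
[0.0257, -0.0756, -0.0004] 0.0778
[0.0377, -0.0918, -0.0005] 0.0972
```

```bash
python3 -m crank '[{"turn":[0,0,0.0194],"slide":[0.005,-0.0199,0],"fingers":-1},{"turn":[0,0,0.0389],"slide":[0.012,-0.0394,0],"fingers":-1},{"turn":[0,0,0.0583],"slide":[0.02,-0.058,0],"fingers":-1},{"turn":[0,0,0.0778],"slide":[0.03,-0.0756,0],"fingers":-1}]' 4;python3 -c "
from h import *
st();arc([.5587,-.1027],5,6)"
```

```text
t: 9.47
eef_pos: [0.5501, -0.0215, 0.087]
ee_rot: [3.135, -0.001, -1.387]
force: [-1.4, 1.9, 4.9]
width: 0.0095
{'t': 9.4667, 'q': [0.3167, 0.2926, -0.4391, -0.0002, -0.8455, -0.1332], 'eef_pos': [0.5501, -0.0215, 0.087], 'ee_rot': [3.1352, -0.0007, -1.3874], 'force': [-1.4352, 1.873, 4.8955], 'moment': [0.6246, 0.3941, 0.0037], 'width': 0.0095}
radius 0.08167733492355564 ang 96.0769626379646
[0.0022, -0.017, -0.0001] 0.0167
[0.0062, -0.0336, -0.0002] 0.0333
[0.0119, -0.0497, -0.0003] 0.05
[0.0192, -0.0652, -0.0004] 0.0667
[0.0281, -0.0797, -0.0005] 0.0833
```

```bash
python3 -m crank '[{"turn":[0,0,0.0167],"slide":[0.002,-0.017,0],"fingers":-1},{"turn":[0,0,0.0333],"slide":[0.006,-0.0336,0],"fingers":-1},{"turn":[0,0,0.05],"slide":[0.011,-0.0497,0],"fingers":-1},{"turn":[0,0,0.0611],"slide":[0.015,-0.0595,0],"fingers":-1},{"turn":[0,0,0.0611],"slide":[0.015,-0.0595,0],"fingers":-1}]' 4;python3 -c "
from h import *
st();arc([.5587,-.1027],3,2)"
```

```text
t: 9.88
eef_pos: [0.5814, -0.0242, 0.0868]
ee_rot: [3.137, -0.004, -1.769]
force: [0.3, -0.1, 4.2]
width: 0.0095
{'t': 9.8833, 'q': [0.2951, 0.3379, -0.3709, 0.0014, -0.8683, -0.4938], 'eef_pos': [0.5814, -0.0242, 0.0868], 'ee_rot': [3.1366, -0.0039, -1.7686], 'force': [0.2939, -0.1384, 4.2468], 'moment': [0.0274, -0.2757, 0.0319], 'width': 0.0095}
radius 0.08172175888530794 ang 73.90700789966488
[0.0006, -0.0057, -0.0] 0.0056
[0.0013, -0.0113, -0.0001] 0.0111
[0.0023, -0.017, -0.0001] 0.0167
```

Near the stop; keep nudging until the stop pushes back.

```bash
python3 -m crank '[{"turn":[0,0,0.005],"slide":[0.0006,-0.0057,0],"fingers":-1},{"turn":[0,0,0.011],"slide":[0.0013,-0.0113,0],"fingers":-1},{"turn":[0,0,0.011],"slide":[0.0013,-0.0113,0],"fingers":-1}]' 6;python3 -c "
from h import *
st();arc([.5587,-.1027],3,2)"
```

```text
t: 10.13
eef_pos: [0.5834, -0.0252, 0.0861]
ee_rot: [3.132, -0.004, -1.835]
force: [-7.8, 6.1, 8.9]
width: 0.0096
{'t': 10.1333, 'q': [0.2906, 0.3443, -0.3616, -0.0018, -0.8752, -0.5535], 'eef_pos': [0.5834, -0.0252, 0.0861], 'ee_rot': [3.1321, -0.0043, -1.8348], 'force': [-7.7747, 6.0907, 8.8698], 'moment': [2.3081, 2.6359, -0.0442], 'width': 0.0096}
radius 0.08139252941616563 ang 72.29736329573409
[0.0004, -0.0057, -0.0001] 0.0056
[0.0009, -0.0113, -0.0001] 0.0111
[0.0017, -0.017, -0.0002] 0.0167
```

```bash
python3 -m crank '[{"turn":[0,0,0],"slide":[0,0,0],"fingers":-0.3},{"turn":[0,0,0],"slide":[0,0,0],"fingers":-0.3},{"turn":[0,0,0],"slide":[0,0,0],"fingers":-0.3},{"turn":[0,0,0],"slide":[0,0,0],"fingers":-0.3}]' 6; python3 -m crank '[{"turn":[0,0,0],"slide":[0,0,-0.02],"fingers":-0.3},{"turn":[0,0,0],"slide":[0,0,-0.08],"fingers":-0.3},{"turn":[0,0,0],"slide":[0,0,-0.16],"fingers":-0.3},{"turn":[0,0,0],"slide":[0,0,-0.19],"fingers":-0.3}]' 6;python3 -c "
from h import *
st();plan([.5587,-.1027,.18],[np.pi,0,2.0-.283])"
```

```text
t: 10.47
eef_pos: [0.5854, -0.0257, 0.0863]
ee_rot: [3.136, -0.004, -1.834]
force: [-0.2, -0.6, -0.8]
width: 0.0286
t: 10.8
eef_pos: [0.5884, -0.0256, 0.1872]
ee_rot: [-3.141, -0.003, -1.833]
force: [1.9, -0.3, 0.4]
width: 0.0308
{'t': 10.8, 'q': [0.2898, 0.2473, -0.2406, 0.0027, -1.0842, -0.5535], 'eef_pos': [0.5884, -0.0256, 0.1872], 'ee_rot': [-3.1415, -0.0027, -1.8333], 'force': [1.9187, -0.3278, 0.449], 'moment': [0.1594, -0.3811, 0.0125], 'width': 0.0308}
slide [0.1642, 0.0173, 0.0148] turn [-0.0006, -0.0001, 0.435] mm [82.1  8.7  7.4] deg [-2.1000e-01 -3.0000e-02  1.5658e+02] rows 21.9
```

```bash
python3 -m crank '[{"turn":[0,0,-0.097],"slide":[0.08,0.017,0],"fingers":0.3},{"turn":[0,0,-0.097],"slide":[0.16,0.017,0],"fingers":0.3},{"turn":[0,0,-0.097],"slide":[0.164,0.017,0],"fingers":0.3},{"turn":[0,0,-0.097],"slide":[0.164,0.017,0],"fingers":0.3},{"turn":[0,0,-0.097],"slide":[0.164,0.017,0],"fingers":0.3}]' 6; python3 -m crank '[{"turn":[0,0,-0.097],"slide":[0,0,0],"fingers":0.3},{"turn":[0,0,-0.097],"slide":[0,0,0],"fingers":0.3},{"turn":[0,0,-0.097],"slide":[0,0,0],"fingers":0.3},{"turn":[0,0,-0.097],"slide":[0,0,0],"fingers":0.3},{"turn":[0,0,-0.097],"slide":[0,0,0],"fingers":0.3}]' 6; python3 -m crank '[{"turn":[0,0,-0.097],"slide":[0,0,0],"fingers":0.3},{"turn":[0,0,-0.097],"slide":[0,0,0],"fingers":0.3},{"turn":[0,0,-0.097],"slide":[0,0,0],"fingers":0.3},{"turn":[0,0,-0.097],"slide":[0,0,0],"fingers":0.3},{"turn":[0,0,-0.097],"slide":[0,0,0],"fingers":0.3}]' 6; python3 -c "
from h import *
st();save('side','s10');save('top','t10');st();plan([.5587,-.1027,.18])
import cv2
s=cv2.imread('pics/s10.png');t=cv2.imread('pics/t10.png')
cv2.imwrite('pics/s10z.png',cv2.resize(s[120:240,270:390],None,fx=5,fy=5,interpolation=cv2.INTER_CUBIC))
cv2.imwrite('pics/t10z.png',cv2.convertScaleAbs(cv2.resize(t[160:260,270:410],None,fx=5,fy=5,interpolation=cv2.INTER_CUBIC),alpha=1.7))"
```

```text
t: 11.22
eef_pos: [0.5564, -0.1034, 0.1829]
ee_rot: [3.136, -0.0, -1.22]
force: [-0.6, 0.1, -0.8]
width: 0.0558
t: 11.63
eef_pos: [0.5566, -0.1026, 0.1826]
ee_rot: [3.136, 0.004, -0.609]
force: [-0.1, -0.0, 0.7]
width: 0.0566
t: 12.05
eef_pos: [0.5567, -0.1025, 0.1826]
ee_rot: [3.139, 0.006, 0.001]
force: [0.5, -0.4, 0.2]
width: 0.057
{'t': 12.05, 'q': [0.1646, 0.2173, -0.2916, 0.0017, -1.0683, 1.4059], 'eef_pos': [0.5567, -0.1025, 0.1826], 'ee_rot': [3.1391, 0.006, 0.0006], 'force': [0.4676, -0.4193, 0.1601], 'moment': [-0.026, -0.0546, -0.0318], 'width': 0.057}
{'t': 12.15, 'q': [0.1647, 0.2174, -0.2917, 0.0017, -1.0681, 1.4013], 'eef_pos': [0.5567, -0.1025, 0.1825], 'ee_rot': [3.139, 0.006, -0.004], 'force': [0.3145, 0.5604, -1.0613], 'moment': [-0.0509, -0.0397, -0.0337], 'width': 0.057}
slide [0.0041, 0.0004, 0.005] turn [0.0, 0.0, 0.0] mm [2.  0.2 2.5] deg [0. 0. 0.] rows 0.1
```

View pics/s10z.png

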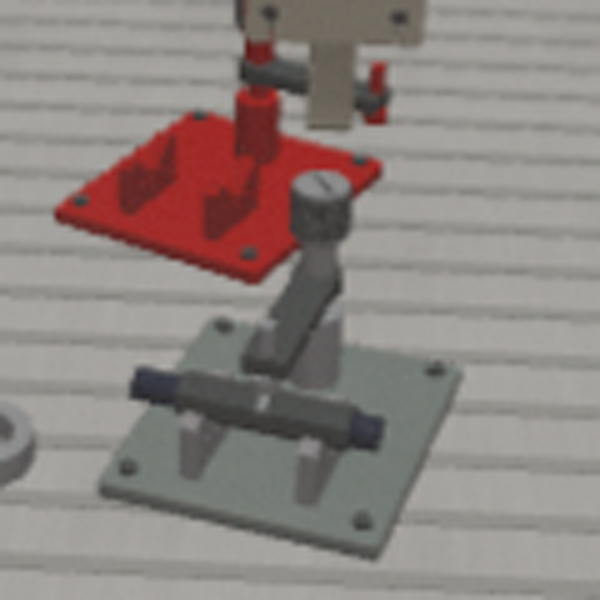

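View pics/t10z.png

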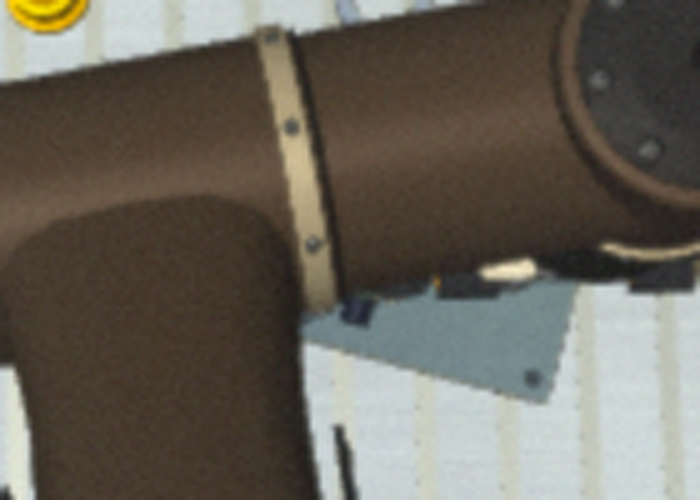

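```bash
python3 -m crank '[{"turn":[0,0,0],"slide":[0.003,0,0.05],"fingers":0.3},{"turn":[0,0,0],"slide":[0.003,0,0.1],"fingers":0.3},{"turn":[0,0,0],"slide":[0.003,0,0.15],"fingers":0.3},{"turn":[0,0,0],"slide":[0.003,0,0.15],"fingers":0.3},{"turn":[0,0,0],"slide":[0.003,0,0.15],"fingers":0.3}]' 6; python3 -c "
from h import *
st();save('side','s11');plan([.5587,-.1027,.106])
import cv2
s=cv2.imread('pics/s11.png')
cv2.imwrite('pics/s11z.png',cv2.resize(s[120:240,270:390],None,fx=5,fy=5,interpolation=cv2.INTER_CUBIC))"
```

```text
t: 12.57
eef_pos: [0.5569, -0.1029, 0.1065]
ee_rot: [3.138, 0.009, -0.009]
force: [0.2, 0.9, -0.4]
width: 0.0571
{'t': 12.5667, 'q': [0.164, 0.2944, -0.3823, 0.0021, -0.9038, 1.3968], 'eef_pos': [0.5569, -0.1029, 0.1065], 'ee_rot': [3.1383, 0.0093, -0.0087], 'force': [0.1706, 0.9296, -0.4175], 'moment': [0.0014, -0.1299, 0.016], 'width': 0.0571}
slide [0.0013, -0.0002, 0.0036] turn [0.0, 0.0, 0.0] mm [ 0.6 -0.1  1.8] deg [0. 0. 0.] rows 0.0
```

View pics/s11z.png

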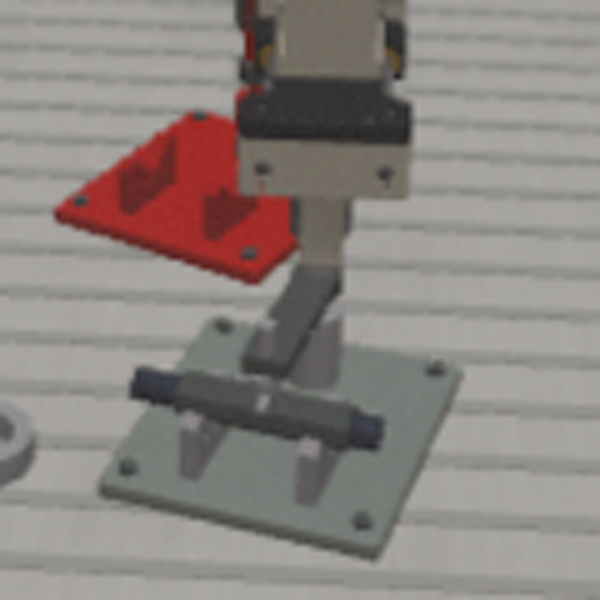

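```bash
python3 -m crank '[{"turn":[0,0,0],"slide":[0.002,0,0],"fingers":-1},{"turn":[0,0,0],"slide":[0.002,0,0],"fingers":-1},{"turn":[0,0,0],"slide":[0.002,0,0],"fingers":-1},{"turn":[0,0,0],"slide":[0.002,0,0],"fingers":-1},{"turn":[0,0,0],"slide":[0.002,0,0],"fingers":-1}]' 22; python3 -m crank '[{"turn":[0,0,0],"slide":[0,0,0],"fingers":-1},{"turn":[0,0,0],"slide":[0,0,0],"fingers":-1},{"turn":[0,0,0],"slide":[0,0,0],"fingers":-1}]' 22;python3 -c "
from h import *
st()"
```

```text
t: 13.03
eef_pos: [0.559, -0.1034, 0.1079]
ee_rot: [3.138, 0.006, -0.006]
force: [0.5, -12.9, 3.4]
width: 0.0295
t: 13.28
eef_pos: [0.5589, -0.1038, 0.1078]
ee_rot: [3.137, 0.006, -0.006]
force: [0.4, -6.6, 3.9]
width: 0.0296
{'t': 13.2833, 'q': [0.1627, 0.2941, -0.3798, 0.004, -0.9033, 1.3995], 'eef_pos': [0.5589, -0.1038, 0.1078], 'ee_rot': [3.1374, 0.0058, -0.0061], 'force': [0.3642, -6.5616, 3.8656], 'moment': [-2.293, 0.0151, 0.0081], 'width': 0.0296}
```

```bash
python3 -m crank '[{"turn":[0,0,0.0194],"slide":[0,0.002,0],"fingers":-1},{"turn":[0,0,0.0389],"slide":[0,0.002,0.001],"fingers":-1},{"turn":[0,0,0.0583],"slide":[0,0.002,0.001],"fingers":-1},{"turn":[0,0,0.0778],"slide":[0,0.002,0.002],"fingers":-1},{"turn":[0,0,0.0972],"slide":[0,0.002,0.002],"fingers":-1}]' 22;python3 -c "
from h import *
st()"
```

```text
t: 13.7
eef_pos: [0.5592, -0.1043, 0.107]
ee_rot: [3.136, 0.002, -0.623]
force: [-0.9, -4.0, 3.8]
width: 0.0296
{'t': 13.7, 'q': [0.1614, 0.2952, -0.3801, 0.0033, -0.9011, 0.7847], 'eef_pos': [0.5592, -0.1043, 0.107], 'ee_rot': [3.1358, 0.0022, -0.6227], 'force': [-0.9474, -3.9861, 3.7501], 'moment': [-1.1669, -0.0323, 0.0483], 'width': 0.0296}
```

```bash
python3 -m crank '[{"turn":[0,0,0.0194],"slide":[0,0,0],"fingers":-1},{"turn":[0,0,0.0389],"slide":[0,0,0.001],"fingers":-1},{"turn":[0,0,0.0583],"slide":[0,0,0.001],"fingers":-1},{"turn":[0,0,0.0778],"slide":[0,0,0.002],"fingers":-1},{"turn":[0,0,0.0972],"slide":[0,0,0.002],"fingers":-1}]' 22;python3 -c "
from h import *
st();save('side','s12')"; python3 -m crank '[{"turn":[0,0,0.0194],"slide":[0,0,0],"fingers":-1},{"turn":[0,0,0.0389],"slide":[0,0,0.001],"fingers":-1},{"turn":[0,0,0.0583],"slide":[0,0,0.001],"fingers":-1},{"turn":[0,0,0.0778],"slide":[0,0,0.002],"fingers":-1},{"turn":[0,0,0.0972],"slide":[0,0,0.002],"fingers":-1}]' 22;python3 -c "
from h import *
st()"
```

```text
t: 14.12
eef_pos: [0.5592, -0.1045, 0.106]
ee_rot: [3.136, -0.002, -1.233]
force: [-0.2, -4.6, 4.0]
width: 0.0294
{'t': 14.1167, 'q': [0.1612, 0.2963, -0.3813, 0.0037, -0.8988, 0.1739], 'eef_pos': [0.5592, -0.1045, 0.106], 'ee_rot': [3.1355, -0.0019, -1.2334], 'force': [-0.2255, -4.6459, 3.9986], 'moment': [-1.6044, -0.1682, 0.0523], 'width': 0.0294}
t: 14.58
eef_pos: [0.5591, -0.1047, 0.1051]
ee_rot: [3.138, -0.005, -1.841]
force: [-1.4, -6.1, 4.7]
width: 0.0294
{'t': 14.5833, 'q': [0.161, 0.2974, -0.3825, 0.004, -0.8968, -0.4335], 'eef_pos': [0.5591, -0.1047, 0.1051], 'ee_rot': [3.1375, -0.0053, -1.8408], 'force': [-1.4059, -6.0902, 4.7446], 'moment': [-2.4145, -0.1188, 0.0803], 'width': 0.0294}
```

```bash
python3 -m crank '[{"turn":[0,0,0.0194],"slide":[0,0,0],"fingers":-1},{"turn":[0,0,0.0389],"slide":[0,0,0.001],"fingers":-1},{"turn":[0,0,0.0389],"slide":[0,0,0.001],"fingers":-1}]' 22;python3 -c "
from h import *
st()"
```

```text
t: 14.83
eef_pos: [0.5589, -0.1049, 0.1046]
ee_rot: [3.139, -0.006, -2.087]
force: [-2.2, -5.5, 6.2]
width: 0.0296
{'t': 14.8333, 'q': [0.1609, 0.2979, -0.3832, 0.0042, -0.8959, -0.6799], 'eef_pos': [0.5589, -0.1049, 0.1046], 'ee_rot': [3.1388, -0.0065, -2.0871], 'force': [-2.2195, -5.5007, 6.1994], 'moment': [-2.5157, 0.217, 0.0964], 'width': 0.0296}
```

```bash
python3 -m crank '[{"turn":[0,0,0.0194],"slide":[0,0,0],"fingers":-1},{"turn":[0,0,0.0389],"slide":[0,0,0.001],"fingers":-1},{"turn":[0,0,0.0389],"slide":[0,0,0.001],"fingers":-1}]' 22;python3 -c "
from h import *
st()"
```

```text
t: 15.08
eef_pos: [0.5588, -0.105, 0.1042]
ee_rot: [3.14, -0.007, -2.332]
force: [-1.4, -6.9, 7.8]
width: 0.0293
{'t': 15.0833, 'q': [0.1608, 0.2984, -0.3838, 0.0043, -0.8952, -0.9243], 'eef_pos': [0.5588, -0.105, 0.1042], 'ee_rot': [3.1404, -0.0072, -2.3315], 'force': [-1.4101, -6.8718, 7.7522], 'moment': [-2.6034, 0.4332, 0.0854], 'width': 0.0293}
```

```bash
python3 -m crank '[{"turn":[0,0,0.0194],"slide":[0,0,0],"fingers":-1},{"turn":[0,0,0.035],"slide":[0,0,0],"fingers":-1},{"turn":[0,0,0.035],"slide":[0,0,0],"fingers":-1}]' 22;python3 -c "
from h import *
st()"
```

```text
t: 15.33
eef_pos: [0.5586, -0.105, 0.1039]
ee_rot: [-3.141, -0.008, -2.55]
force: [-1.4, -7.3, 6.9]
width: 0.0297
{'t': 15.3333, 'q': [0.1608, 0.2986, -0.3841, 0.0043, -0.8949, -1.1425], 'eef_pos': [0.5586, -0.105, 0.1039], 'ee_rot': [-3.1414, -0.0076, -2.5498], 'force': [-1.4208, -7.3216, 6.866], 'moment': [-2.8336, 0.3572, 0.1505], 'width': 0.0297}
```

```bash
python3 -m crank '[{"turn":[0,0,0.0194],"slide":[0,0,0],"fingers":-1},{"turn":[0,0,0.035],"slide":[0,0,0.001],"fingers":-1},{"turn":[0,0,0.035],"slide":[0,0,0.001],"fingers":-1}]' 22;python3 -c "
from h import *
st()"
```

```text
t: 15.58
eef_pos: [0.5584, -0.105, 0.1035]
ee_rot: [-3.14, -0.008, -2.77]
force: [-3.3, -6.6, 7.2]
width: 0.0294
{'t': 15.5833, 'q': [0.1608, 0.299, -0.3846, 0.0043, -0.8944, -1.3624], 'eef_pos': [0.5584, -0.105, 0.1035], 'ee_rot': [-3.1398, -0.0078, -2.7697], 'force': [-3.2927, -6.5927, 7.1854], 'moment': [-2.7077, 0.6371, 0.0588], 'width': 0.0294}
```

Still free (≈0.08); 2.76 rad turned.

```bash
python3 -m crank '[{"turn":[0,0,0.0194],"slide":[0,0,0],"fingers":-1},{"turn":[0,0,0.03],"slide":[0,0,0],"fingers":-1},{"turn":[0,0,0.03],"slide":[0,0,0],"fingers":-1}]' 22;python3 -c "
from h import *
st()"
```

```text
t: 15.83
eef_pos: [0.5583, -0.105, 0.1033]
ee_rot: [-3.139, -0.008, -2.956]
force: [-2.5, -6.2, 6.2]
width: 0.0298
{'t': 15.8333, 'q': [0.1608, 0.2992, -0.3849, 0.0041, -0.8943, -1.5491], 'eef_pos': [0.5583, -0.105, 0.1033], 'ee_rot': [-3.1385, -0.0076, -2.9565], 'force': [-2.5042, -6.2425, 6.2326], 'moment': [-2.7679, 0.5873, 0.1625], 'width': 0.0298}
```

```bash
python3 -m crank '[{"turn":[0,0,0.0194],"slide":[0,0,0],"fingers":-1},{"turn":[0,0,0.03],"slide":[0,0,0.001],"fingers":-1},{"turn":[0,0,0.03],"slide":[0,0,0.001],"fingers":-1}]' 22;python3 -c "
from h import *
st()"
```

```text
t: 16.08
eef_pos: [0.5583, -0.105, 0.1032]
ee_rot: [-3.137, -0.007, 3.139]
force: [-4.9, -6.8, 10.2]
width: 0.0295
{'t': 16.0833, 'q': [0.161, 0.2992, -0.3851, 0.0043, -0.894, -1.7373], 'eef_pos': [0.5583, -0.105, 0.1032], 'ee_rot': [-3.137, -0.0069, 3.1387], 'force': [-4.8546, -6.756, 10.1802], 'moment': [-2.3702, 1.216, 0.3007], 'width': 0.0295}
```

```bash
python3 -m crank '[{"turn":[0,0,0.015],"slide":[0,0,0],"fingers":-1},{"turn":[0,0,0.015],"slide":[0,0,0],"fingers":-1}]' 22;python3 -c "
from h import *
st();save('side','s13');st();save('side','s13');st()"
```

```text
t: 16.25
eef_pos: [0.5586, -0.1048, 0.1033]
ee_rot: [-3.137, -0.006, 3.044]
force: [-3.1, -5.2, 10.8]
width: 0.0295
{'t': 16.25, 'q': [0.1611, 0.2991, -0.3849, 0.0042, -0.8936, -1.8324], 'eef_pos': [0.5586, -0.1048, 0.1033], 'ee_rot': [-3.1367, -0.0058, 3.0438], 'force': [-3.0907, -5.1668, 10.7793], 'moment': [-2.1079, 1.0044, 0.3717], 'width': 0.0295}
{'t': 16.3, 'q': [0.1611, 0.2992, -0.3849, 0.0043, -0.8936, -1.8285], 'eef_pos': [0.5586, -0.1048, 0.1033], 'ee_rot': [-3.1366, -0.0058, 3.0476], 'force': [-2.8327, -5.3561, 11.3694], 'moment': [-2.0773, 0.9988, 0.3621], 'width': 0.0296}
{'t': 16.35, 'q': [0.1611, 0.2991, -0.3849, 0.0043, -0.8936, -1.8274], 'eef_pos': [0.5586, -0.1048, 0.1033], 'ee_rot': [-3.1367, -0.0058, 3.0488], 'force': [-3.4515, -5.892, 9.1744], 'moment': [-2.0106, 1.0029, 0.3253], 'width': 0.0295}
```

```bash
python3 -m crank '[{"turn":[0,0,0],"slide":[0,0,0],"fingers":0.3},{"turn":[0,0,0],"slide":[0,0,0],"fingers":0.3},{"turn":[0,0,0],"slide":[0,0,0],"fingers":0.3},{"turn":[0,0,0],"slide":[0,0,0],"fingers":0.3}]' 22; python3 -m crank '[{"turn":[0,0,0],"slide":[0,0,-0.05],"fingers":0.3},{"turn":[0,0,0],"slide":[0,0,-0.13],"fingers":0.3},{"turn":[0,0,0],"slide":[0,0,-0.21],"fingers":0.3},{"turn":[0,0,0],"slide":[0,0,-0.29],"fingers":0.3},{"turn":[0,0,0],"slide":[0,0,-0.3],"fingers":0.3}]' 22;python3 -c "
from h import *
st();plan([.4,.3,.25])"
```

```text
t: 16.68
eef_pos: [0.5582, -0.1034, 0.1015]
ee_rot: [-3.139, -0.007, 3.046]
force: [-0.3, 0.9, 0.3]
width: 0.0507
t: 17.1
eef_pos: [0.5627, -0.1035, 0.2596]
ee_rot: [-3.139, 0.004, 3.047]
force: [1.3, -0.4, 0.8]
width: 0.0565
{'t': 17.1, 'q': [0.1626, 0.1671, -0.1741, 0.0041, -1.2262, -1.8297], 'eef_pos': [0.5627, -0.1035, 0.2596], 'ee_rot': [-3.1388, 0.0042, 3.0466], 'force': [1.3485, -0.4125, 0.8139], 'moment': [0.0739, -0.4294, 0.0123], 'width': 0.0565}
slide [0.4005, 0.7726, 0.0153] turn [0.0, 0.0, 0.0] mm [200.2 386.3   7.6] deg [0. 0. 0.] rows 10.4
```

Move clear to look from both cameras.

```bash
python3 -m crank '[{"turn":[0,0,0],"slide":[0.4,0.77,0],"fingers":0.3},{"turn":[0,0,0],"slide":[0.4,0.77,0],"fingers":0.3},{"turn":[0,0,0],"slide":[0.4,0.77,0],"fingers":0.3},{"turn":[0,0,0],"slide":[0.4,0.77,0],"fingers":0.3},{"turn":[0,0,0],"slide":[0.4,0.77,0],"fingers":0.3}]'; python3 -m crank '[{"turn":[0,0,0],"slide":[0.2,0.38,0],"fingers":0.3},{"turn":[0,0,0],"slide":[0.2,0.38,0],"fingers":0.3},{"turn":[0,0,0],"slide":[0.2,0.38,0],"fingers":0.3},{"turn":[0,0,0],"slide":[0.2,0.38,0],"fingers":0.3},{"turn":[0,0,0],"slide":[0.2,0.38,0],"fingers":0.3}]'; python3 -c "
from h import *
st();save('side','s14');save('top','t14')
s=cv2.imread('pics/s14.png');t=cv2.imread('pics/t14.png')
cv2.imwrite('pics/s14z.png',cv2.resize(s[140:240,270:390],None,fx=6,fy=6,interpolation=cv2.INTER_CUBIC))
cv2.imwrite('pics/t14z.png',cv2.convertScaleAbs(cv2.resize(t[160:260,270:410],None,fx=5,fy=5,interpolation=cv2.INTER_CUBIC),alpha=1.7))"
```

```text
t: 17.52
eef_pos: [0.4806, 0.0915, 0.2516]
ee_rot: [-3.139, -0.007, 3.045]
force: [0.7, 0.0, 0.9]
width: 0.0571
t: 17.93
eef_pos: [0.4015, 0.2847, 0.2518]
ee_rot: [-3.139, -0.007, 3.046]
force: [0.9, -0.2, -0.5]
width: 0.0568
{'t': 17.9333, 'q': [1.0132, 0.0411, -0.3324, -0.005, -1.2026, -2.6779], 'eef_pos': [0.4015, 0.2847, 0.2518], 'ee_rot': [-3.139, -0.0065, 3.0459], 'force': [0.8544, -0.1521, -0.5185], 'moment': [0.0788, -0.3961, -0.0087], 'width': 0.0568}
```

View pics/s14z.png

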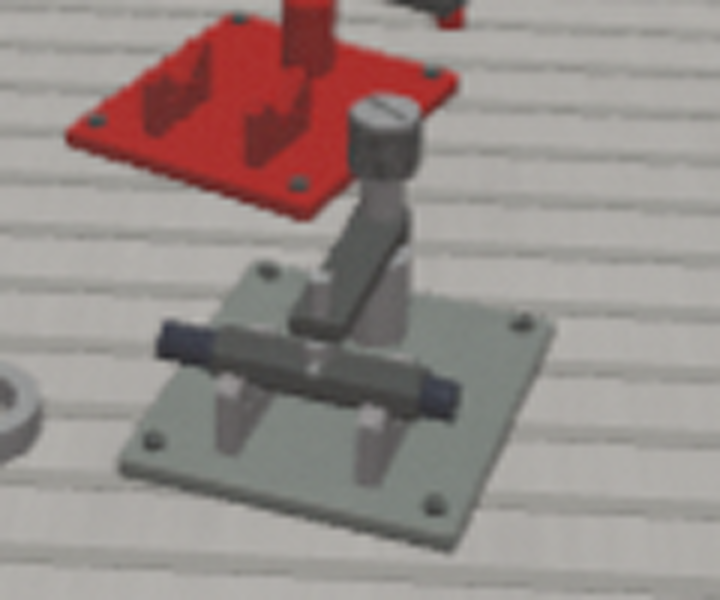

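View pics/t14z.png

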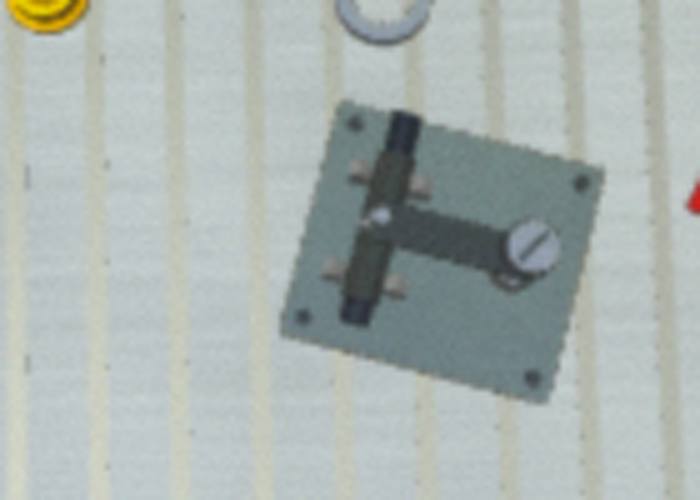

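View pics/t14.png

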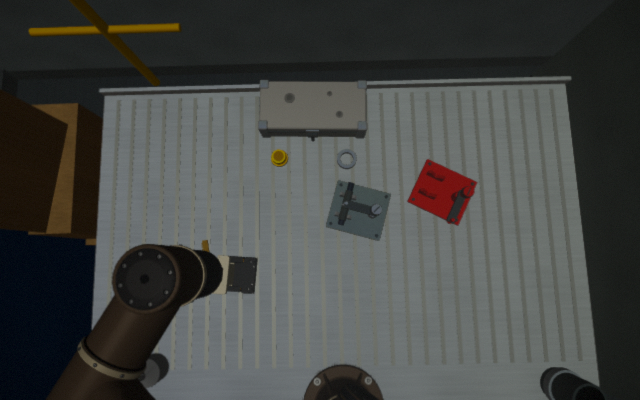

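```bash
python3 -c "
from h import *
f=lambda u,v:(np.array([u,v])+.5)/5-.5+[270,160]
g=lambda u,v:(np.array([u,v])+.5)/6-.5+[270,140]
h,e=tri(g(386,112),f(535,248));p,e2=tri(g(319,272),f(381,216));print(h,e,p,e2)
p=onz('top',f(381,216),.0925);h=onz('top',f(535,247),.127);d=p-h;print(p,h,np.degrees(np.arctan2(d[1],d[0])),np.linalg.norm(d[:2]))
x=np.array([.960,-.279]);y=np.array([.279,.96]);c=np.array([.5825,-.0208])
print((p[:2]-c)@x,(p[:2]-c)@y)
for n,q,z in(('L',(158,340),.045),('R',(460,398),.045)):
  w=onz('side',g(*q),z)[:2]-c; print(n,w@x,w@y)
for n,q in(('L',(407,113)),('R',(353,325))):
  w=onz('top',f(*q),.045)[:2]-c; print(n,w@x,w@y)
"
```

```text
[ 0.5583366  -0.10312893  0.12632166] 0.002210410741913788 [ 0.58242505 -0.01941918  0.09716114] 0.0025504296590833984
[ 0.58176019 -0.01956742  0.0925    ] [ 0.55770871 -0.10297232  0.127     ] 73.91402339531375 0.0868035133821617
-0.001054110956275875 0.0009768647969214208
L 0.07273139718153321 -0.0009362396707005275
R -0.05966551753473681 -0.005946106637490397
L 0.07032211780498372 0.0009281798010485243
R -0.06182790708275346 0.0002485551555418294
```

```bash
python3 -c "
from station import *
print(job_done())"
```

```text
the job is handed in; nothing more can be done
None
```

I laid the plug gauge in the two V notches, swung the strap clockwise to its stop and turned the thumbscrew until it seated. I then let go, moved the arm clear and handed the job in at about 18 s of the 72 s.

- **Gauge orientation:** it lies rolled 45° about its own axis from how it started. Straight down, the gripper body would have hit the thumbscrew's head. The handle is eight-sided, so its flats sit in the notches as before.
- **Gauge position:** by the top camera the handle's middle is about 1.7 mm towards -x of the cradle point, by the side camera about 0.5 mm towards +x. The 2 mm difference is within the calibration error.
- **Strap:** it pushed back at the stop. The last pictures put it at 73.9°, against about 73.8° expected at the stop, with the nose over the handle.
- **Thumbscrew:** the torque held near 0.08 N m while it turned freely, then rose to about 0.36 N m, and I stopped there. That is well below the 0.9 that counts as forced. The head sank about 5 mm, and the line on its top turned about 2.8 rad. That agrees with my turn of about 3.2 rad less the spring-back of about 0.36.
- **Bystanders:** the ring gauge and cap look unmoved in the last pictures. The pitch comb was partly hidden by the arm in the last top view; I never went near it.

No check failed.

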